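# Make ready the embossing press

## Robot

A 6-joint arm with a two-finger parallel gripper is mounted at the origin on the work surface. World frame = base frame: x ahead of the robot, y to its left, z up, the work surface at z = 0. Lengths are in m, angles in rad, forces in N, time in s.
With the tool pointing down it reaches from about 0.3 to 0.85 m from the base axis. Payload 4.2 kg.
Tool frame: the origin (TCP) lies at the very end of the fingers, on their centre line; the grasp point (between the pads) lies 19 mm behind it; z points along the fingers, y is the line along which they close (so a half turn about z gives the same grasp; the last joint's range is limited). The gripper opens to 91 mm and grips with 3 to 60 N. Pads are 32 mm wide; open, the fingers measure 118 mm over their backs; the gripper's body (76 mm by 178 mm) begins 60 mm behind the grasp point.
Start: joints at [1.092, 0.32, 1.565, -0, 1.257, -0.02], TCP at [0.255, 0.516, 0.214] pointing down, gripper open.
Joint ranges: [-3.11, 3.11], [-0.84, 2.01], [0.21, 2.61], [-1.34, 4.49], [0.05, 2.63], [-2.56, 2.56]. Speed limits (rad/s): [2.57, 2.57, 3.14, 3.14, 3.14, 3.14].

## Interface

Orientations are given as a rotation vector (axis times angle).
In Python, from cell import ctrl gives the robot as it stands. The module is installed in compiled form; this text tells all that it offers.
- The arm moves only by the shell command python3 -m pendant 'ROWS' [FORCE]. ROWS is JSON, a list of rows, each an object with "offset": the shift along the tool's x, y, z in mm, a list of three; "yaw": the turn about the tool's z in degrees; "hand": the opening, from 0 (shut) to 1 (fully open). A call has 1 to 8 rows; each row shifts and turns the commanded pose from where the row before left it, along the tool's axes as they then stand; what a row does not reach is not made up. A row lasts 1/10 s, in which the tool goes at most 50 mm and 8.59 degrees, less where a joint would pass 70% of its speed; a pose out of reach is approached as far as the arm can. A call with a gripper value outside its range is refused whole. The fingers move at their own pace and stop on an object; FORCE is the grip in N (left out, the last holds). Time passes only in rows, so rows that do not move let the fingers close. It gives the time, the measured TCP pose, the force, the opening and the grip force at its end, in the units of the state.
- ctrl.sense(): the state, without advancing time (a new reading comes with each control period).
- ctrl.camera(name): name is "scene" or "top" or "wrist"; returns the picture (480x640x3 uint8, red, green, blue); there is no depth.
- ctrl.get_calibration(name): a dict with "fx", "fy", "cx", "cy" (pixels), "k1" (the pictures are not rectified: a ray, as slopes to the right and down, at radius r is drawn at 1 + k1 r^2 times it, then the intrinsics apply), "pose" (4x4, takes a point from camera to world coordinates). Camera axes: x right, y up, looking along -z (the intrinsics and any distortion apply to the point x, -y, -z); pixel columns grow to the right and rows downward; lengths in m; the calibration is good to about 2 mm. A picture is of the moment at which its call begins: read the wrist's pose just before it. get_calibration takes no time and is no camera call; for the wrist camera it gives the pose at the moment of the call.
- ctrl.hand_in(): hands the job in; it is judged then, once.
Trained networks look in the newest picture that a camera, given by its name, has taken for a name from the list of things; names that differ only in an ending like _2 or _b are one class to them, and where a whole thing is asked for, a point or a joint stands for the part that bears it (a point fixed in the world has none). Each returns a list of dicts, best first, with "p" (0 to 1); they miss things now and then, are a little off and sometimes report something else, mostly with a low value. They report only what shows in the picture. A call takes as long as a camera call. They do not tell look-alikes from the thing itself.
- ctrl.look_for(target, camera): "point" ([x, y, z] in m, in world coordinates, good to about 4 mm: the middle of the surface that is visible of it).
- ctrl.cut_out(target, camera): "mask" (480x640 bool, what is visible of it).
- ctrl.spot_point(target, camera): "point" ([x, y, z] in m, in world coordinates, good to about 4 mm: a listed point, or the origin of a listed thing).
The state is a dict: "time": time; "q": joint angles; "joint_velocities": joint speeds; "joint_torque": joint torques, N m; "eef_pos": TCP position; "orientation": TCP orientation; "contact_force": force on the tool from outside, world axes, zero at the start; "torque": the same for the moment, N m; "width": finger opening in m; "grip_force": force on a finger pad.
Only numpy, scipy, OpenCV 4.12 (cv2) and the standard library are available. Lean on these libraries where they do the work, as an engineer would, in place of code of your own. Each camera call takes 0.05 s, during which the arm holds its last target. There are 200 camera calls.

## Task

Put every brass die that lies on the bench flat into the green press bed, pattern up; then rest the aluminium pressure plate's near edge on the bed's near rim, along the yellow lip, with its far side clearly raised for a moment, and pivot it down flat, square and centred on the rim so that it covers the dies. Next take the red lever through its zigzag gate from the near notch to the far notch (red dot), then press the green, the yellow and the blue key in that order, one at a time, each fully down for a moment. Leave the jar, the tin and the mallet where they are.

Things in the scene. Friction and masses are not known exactly. Their poses are not given: they have to be found in the camera images.
- die_a: brass stamping die block, its top marked in dark steel with a ring, 28 (its x) x 40 (its y) x 20 mm high, 0.11 to 0.2 kg; origin: centre of its underside, z up when the pattern is up. May be absent.
- die_b: brass stamping die block, its top marked in dark steel with four bars, 28 (its x) x 40 (its y) x 20 mm high, 0.11 to 0.2 kg; origin: centre of its underside, z up when the pattern is up. May be absent.
- die_c: brass stamping die block, its top marked in dark steel with a six-pointed star, 28 (its x) x 40 (its y) x 20 mm high, 0.11 to 0.2 kg; origin: centre of its underside, z up when the pattern is up. May be absent.
- die_d: brass stamping die block, its top marked in dark steel with a lozenge, 28 (its x) x 40 (its y) x 20 mm high, 0.11 to 0.2 kg; origin: centre of its underside, z up when the pattern is up. May be absent.
- die_e: brass stamping die block, its top marked in dark steel with a cross, 28 (its x) x 40 (its y) x 20 mm high, 0.11 to 0.2 kg; origin: centre of its underside, z up when the pattern is up. May be absent.
- bed: green steel press bed, fixed: tray 182 (x) x 212 (y) mm, rim 36 mm high and 16 mm wide, floor 6 mm thick: inside 150 x 180 mm, 30 mm deep. Outside the near wall a yellow lip, 160 mm long, 9 mm thick, 46 mm high; its inner face is at x = -0.091. The green press foot behind (x from 0.13) is scenery 0.12 m high. Origin: centre of the underside; x points away from the robot, z up.
- platen: aluminium pressure plate, 176 (x) x 200 (y) x 10 mm, 0.6 to 0.9 kg, loose, flat on the bench at first. Black bar handle over its middle: 16 mm (x) by 90 mm (y), 34 to 56 mm above the underside, on 12 mm posts at y = +-0.038. Origin: centre of the underside, z up. In place its x lies along the bed's x and its origin is 36 mm above the bed's origin (1 cm sideways is fine).
- platen_grip (a point): centre of the plate's handle bar, 45 mm above the plate's underside; axes as the plate's
- near_edge (a point): middle of the plate's near lower edge, at (-0.088, 0, 0) in the plate's frame
- console: console, fixed: 230 (x) x 160 (y) x 60 mm high; origin: centre of the underside, x away from the robot. Keys in a row at x = -0.07; behind them the aluminium gate plate, flush with the top. Its slot is 16 mm wide; centre line (x, y): near notch (-0.002, 0.022), (0.026, 0.022), (0.026, -0.022), (0.054, -0.022), (0.054, 0.022), far notch (0.082, 0.022).
- knob (a point): centre of the lever's red knob (28 mm diameter, 34 mm tall, centre 49 mm above the gate plate), on a 10 mm stem. The lever stays upright and slides in the slot with 3 mm of play to each side; about 2 N of friction, and it stays where it is left.
- shift_x (a joint): lever travel along the console's x (away from the robot), m: 0 at the near notch, 0.028 first crossing, 0.056 second crossing, 0.084 at the far notch. It starts somewhere between 0 and 0.014.
- shift_y (a joint): lever travel along the console's -y (to the robot's right), m: 0 on the left side (both end notches), 0.044 on the right side. The gate lets it change only at shift_x about 0.028 and 0.056, and between these two shift_x changes only at shift_y about 0.044.
- key_green_top (a point): top centre of the green round key (28 mm across, 18 mm proud of the console's top face when up, in a 44 mm grey collar 12 mm high). The three keys sit 50 mm apart in a row across the near part of the console; which colour is where varies.
- key_yellow_top (a point): top centre of the yellow round key (28 mm across, 18 mm proud of the console's top face when up, in a 44 mm grey collar 12 mm high). The three keys sit 50 mm apart in a row across the near part of the console; which colour is where varies.
- key_blue_top (a point): top centre of the blue round key (28 mm across, 18 mm proud of the console's top face when up, in a 44 mm grey collar 12 mm high). The three keys sit 50 mm apart in a row across the near part of the console; which colour is where varies.
- key_green (a joint): travel of the green key, m: 0 up, 0.006 fully down (spring, 1.5 N at first, 5 N at the bottom); it counts as pressed beyond 0.0045, and springs back when let go.
- key_yellow (a joint): travel of the yellow key, m: 0 up, 0.006 fully down (spring, 1.5 N at first, 5 N at the bottom); it counts as pressed beyond 0.0045, and springs back when let go.
- key_blue (a joint): travel of the blue key, m: 0 up, 0.006 fully down (spring, 1.5 N at first, 5 N at the bottom); it counts as pressed beyond 0.0045, and springs back when let go.
- jar: amber glass jar with a black cap, 60 mm diameter, 85 mm high; bystander; origin: centre of the underside
- tin: white-labelled can, 68 mm diameter, 75 mm high; bystander; origin: centre of the underside
- mallet: hammer lying on the bench to the robot's right; bystander
Not all that is in view belongs to the job. Leave any turquoise look-alike of the die_a alone.

How it is judged:
By the outcome, as a careful person would: the job done as asked, in the order asked, and still so for the second after the job is handed in, with the robot touching nothing.
Of die_a, die_b, die_c, die_d, die_e only 3 to 5 are there at a start; the rules pass over those that are not, and their reading is None.
At some moment in a run one of die_a, die_b, die_c, die_d, die_e may be knocked a few centimetres aside while the robot is not near it.
Once in a run the grip may slacken for a moment while it holds something.
It also fails if it takes over 200 s, if anything falls off the work surface, if the arm or the gripper's body presses on something with over 40 N, if the wrist force passes 120 N, or if a joint passes its speed limit or range.

## Working session

There is one attempt and no reset: what is moved stays moved. The work goes in short steps, Python scripts to look and compute and a shell command to move; the robot and the scene stay as the last step left them, time stands still between calls to the robot, and variables do not carry over. Pictures are saved under pics/ and viewed, at most 14 in all, crops included, and the job is handed in when it is done.

```bash
mkdir -p pics; cat > h.py <<'E'
import numpy as np, cv2
from cell import ctrl
from scipy.spatial.transform import Rotation as R
def save(cam,name):
    im=ctrl.camera(cam); cv2.imwrite(f'pics/{name}.png',im[:,:,::-1]); return im
def st():
    s=ctrl.sense(); print('t',round(s['time'],2),'tcp',np.round(s['eef_pos'],4),'rv',np.round(s['orientation'],3),'F',np.round(s['contact_force'],1),'w',round(s['width'],4),'g',round(s['grip_force'],1)); return s
def pix2w(cam,u,v,z,cal=None):
    c=cal or ctrl.get_calibration(cam)
    d=np.array([(u-c['cx'])/c['fx'],(v-c['cy'])/c['fy']]); a=d.copy()
    for _ in range(20): a=d/(1+c['k1']*(a@a))
    T=np.array(c['pose']); r=T[:3,:3]@np.array([a[0],-a[1],-1]); o=T[:3,3]
    return o+r*(z-o[2])/r[2]
def w2pix(cam,p,cal=None):
    c=cal or ctrl.get_calibration(cam); T=np.array(c['pose'])
    q=T[:3,:3].T@(np.array(p)-T[:3,3]); a=np.array([q[0],-q[1]])/-q[2]; a=a*(1+c['k1']*(a@a))
    return a[0]*c['fx']+c['cx'],a[1]*c['fy']+c['cy']
E
python3 - <<'E'
from h import *
s=st(); Rm=R.from_rotvec(s['orientation']).as_matrix(); print(np.round(Rm,3))
save('top','top0'); 
for t in ['die_a','die_b','die_c','die_d','die_e','bed','platen','platen_grip','near_edge','console','knob','key_green_top','key_yellow_top','key_blue_top','jar','tin']:
    print(t,[(np.round(d['point'],3).tolist(),round(d['p'],2)) for d in ctrl.spot_point(t,'top')][:6])
save('scene','scene0')
E
```

```text
t 0.0 tcp [0.2544 0.5151 0.2131] rv [-7.140e-01 -3.059e+00  3.000e-03] F [ 0.  -0.4 -0.6] w 0.0912 g 0.0
[[-0.897  0.443 -0.001]
 [ 0.443  0.897 -0.002]
 [ 0.    -0.002 -1.   ]]
die_a [([0.428, 0.167, -0.001], 0.69), ([0.409, -0.148, 0.001], 0.67), ([0.466, -0.274, 0.086], 0.66), ([0.435, 0.015, 0.001], 0.58), ([0.419, -0.07, 0.002], 0.55), ([0.449, 0.083, 0.0], 0.52)]
die_b [([0.428, 0.167, -0.001], 0.69), ([0.409, -0.148, 0.001], 0.67), ([0.466, -0.274, 0.086], 0.66), ([0.435, 0.015, 0.001], 0.58), ([0.419, -0.07, 0.002], 0.55), ([0.449, 0.083, 0.0], 0.52)]
die_c [([0.428, 0.167, -0.001], 0.69), ([0.409, -0.148, 0.001], 0.67), ([0.466, -0.274, 0.086], 0.66), ([0.435, 0.015, 0.001], 0.58), ([0.419, -0.07, 0.002], 0.55), ([0.449, 0.083, 0.0], 0.52)]
die_d [([0.428, 0.167, -0.001], 0.69), ([0.409, -0.148, 0.001], 0.67), ([0.466, -0.274, 0.086], 0.66), ([0.435, 0.015, 0.001], 0.58), ([0.419, -0.07, 0.002], 0.55), ([0.449, 0.083, 0.0], 0.52)]
die_e [([0.428, 0.167, -0.001], 0.69), ([0.409, -0.148, 0.001], 0.67), ([0.466, -0.274, 0.086], 0.66), ([0.435, 0.015, 0.001], 0.58), ([0.419, -0.07, 0.002], 0.55), ([0.449, 0.083, 0.0], 0.52)]
bed [([0.661, 0.016, -0.001], 0.69)]
platen [([0.474, 0.359, 0.002], 0.87), ([0.419, -0.068, 0.001], 0.71)]
platen_grip [([0.469, 0.358, 0.046], 0.55), ([0.462, -0.324, 0.081], 0.26)]
near_edge [([0.442, -0.524, 0.0], 0.35)]
console [([0.534, -0.321, 0.001], 0.89)]
knob [([0.546, -0.299, 0.109], 0.56)]
key_green_top [([0.386, 0.341, -0.004], 0.41), ([0.461, -0.322, 0.08], 0.4)]
key_yellow_top [([0.462, -0.366, 0.085], 0.43)]
key_blue_top [([0.467, -0.271, 0.085], 0.52), ([0.434, 0.014, -0.001], 0.34)]
jar [([0.681, 0.322, 0.002], 0.93), ([0.469, -0.274, 0.085], 0.75)]
tin [([0.759, -0.182, 0.005], 0.92)]
```

View pics/top0.png

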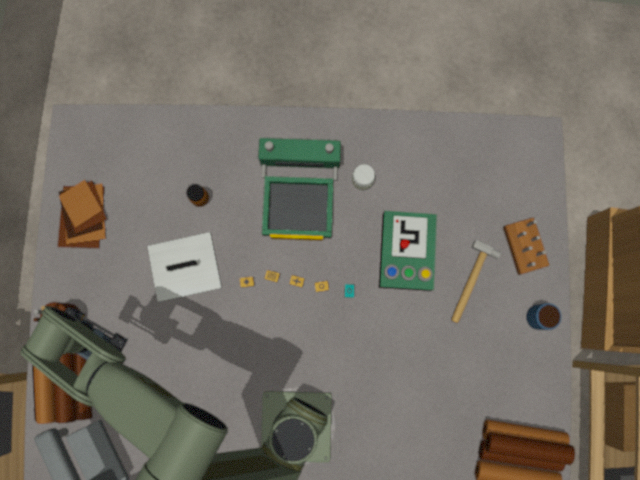

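View pics/scene0.png

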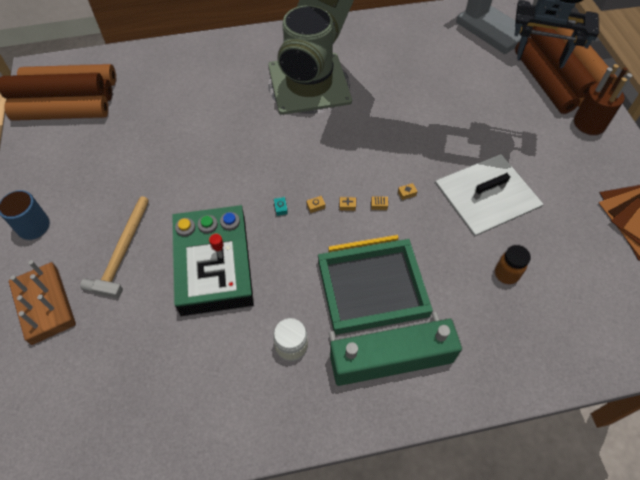

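The top view shows four brass dies: lozenge (247,281), bars (272,276), cross (297,281) and ring (321,286). A turquoise look-alike is at (349,291). The plate is at (184,266), the bed at (298,208) and the console at (408,250), with its keys blue, green, yellow from left to right. Next I fit the rectangles in both cameras.

```bash
cat > fit.py <<'E'
from h import *
def rect(cam,mask,z):
    n,l,s,c=cv2.connectedComponentsWithStats(mask.astype(np.uint8)); out=[]
    for i in range(1,n):
        if s[i,4]<40: continue
        cs,_=cv2.findContours((l==i).astype(np.uint8),cv2.RETR_EXTERNAL,cv2.CHAIN_APPROX_NONE)
        p=np.array([pix2w(cam,u,v,z)[:2] for u,v in cs[0][:,0]],np.float32)
        out.append((cv2.minAreaRect(p*1000),s[i,4]))
    return out
if __name__=='__main__':
  for cam in ['top','scene']:
    im=ctrl.camera(cam); hsv=cv2.cvtColor(im,cv2.COLOR_RGB2HSV); H,S,V=cv2.split(hsv)
    sets={'brass':((H>12)&(H<32)&(S>110)&(V>120),.02),'turq':((H>82)&(H<96)&(S>130)&(V>90),.02)}
    for k,(m,z) in sets.items():
        for r,a in rect(cam,m,z):
            (x,y),(w,h),an=r; print(cam,k,round(x),round(y),'wh',round(w),round(h),'ang',round(an),a)
    for t,z in [('platen',.01),('bed',.036),('console',.06)]:
        d=ctrl.cut_out(t,cam)[0]; m=d['mask']
        if t!='platen': m=m&(H>45)&(H<85)&(S>90)
        for r,a in rect(cam,m,z):
            if a>400: print(cam,t,np.round(r[0]),np.round(r[1]),'ang',round(r[2],1),a)
    if cam=='scene':
      for t in ['platen_grip','near_edge','knob','key_green_top','key_yellow_top','key_blue_top','console','bed','platen']:
        print(t,[(np.round(d['point'],3).tolist(),round(d['p'],2)) for d in ctrl.spot_point(t,cam)][:2])
E
python3 fit.py
python3 - <<'E'
import cv2
a=cv2.imread('pics/scene0.png'); b=cv2.imread('pics/top0.png')
o=cv2.vconcat([cv2.resize(a[170:330,150:450],(800,427),interpolation=3)]); cv2.imwrite('pics/c1.png',o)
E
```

```text
top brass 660 704 wh 121 100 ang 33 1096
top brass 692 637 wh 65 21 ang 20 83
top brass 682 -1001 wh 24 49 ang 40 58
top brass 562 -706 wh 157 95 ang 17 1188
top brass 441 -983 wh 28 411 ang 86 667
top brass 552 671 wh 46 136 ang 25 288
top brass 571 15 wh 159 14 ang 90 231
top brass 430 -517 wh 21 229 ang 66 477
top brass 468 -383 wh 24 28 ang 1 71
top brass 449 84 wh 40 28 ang 76 119
top brass 429 160 wh 27 39 ang 2 106
top brass 435 9 wh 40 27 ang 77 109
top brass 421 -67 wh 28 39 ang 9 120
top brass 58 785 wh 166 42 ang 6 598
top brass 44 859 wh 33 100 ang 88 134
top brass -54 859 wh 33 100 ang 87 143
top brass -14 -707 wh 258 17 ang 80 391
top brass -152 865 wh 47 78 ang 87 131
top brass -103 -1004 wh 77 47 ang 81 134
top brass -172 911 wh 53 21 ang 9 40
top brass -134 -683 wh 260 40 ang 88 638
top turq 410 -151 wh 33 24 ang 1 107
top platen [470. 357.] [179. 202.] ang 14.1 3696
top bed [833.  13.] [250.  82.] ang 89.4 1666
top bed [662.  12.] [207. 179.] ang 89.6 1000
top console [ 532. -323.] [159. 227.] ang 87.5 1773
scene brass 84 842 wh 125 41 ang 5 336
scene brass -180 -67
[... 495 characters left out ...]
ang 17 1778
scene brass 534 -748 wh 87 17 ang 16 176
scene turq 413 -146 wh 27 39 ang 88 142
scene platen [474. 362.] [179. 206.] ang 14.5 4841
scene bed [670.  16.] [211. 190.] ang 89.5 3064
scene bed [825.  23.] [262.  90.] ang 89.7 4997
scene console [ 539. -318.] [158. 233.] ang 87.7 2978
platen_grip [([0.469, 0.357, 0.046], 0.85)]
near_edge [([0.385, 0.342, -0.003], 0.93)]
knob [([0.545, -0.3, 0.108], 0.64)]
key_green_top [([0.465, -0.318, 0.081], 0.5)]
key_yellow_top [([0.464, -0.372, 0.082], 0.59)]
key_blue_top [([0.468, -0.271, 0.084], 0.44)]
console [([0.53, -0.325, -0.003], 0.7), ([0.47, 0.357, 0.047], 0.34)]
bed [([0.663, 0.014, -0.002], 0.77)]
platen [([0.468, 0.362, 0.0], 0.55)]
```

View pics/c1.png

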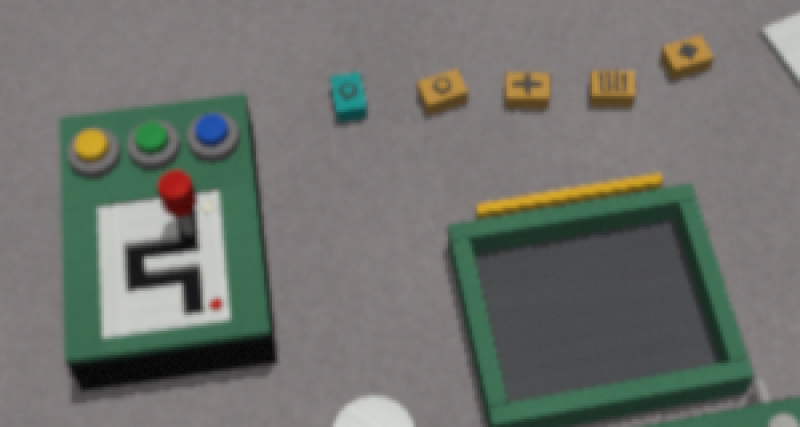

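The crop confirms it: brass ring, cross, bars and lozenge, with the turquoise ring left of them. The lever is near the near notch, and the keys read yellow, green, blue in this view. Now I start moving.

```bash
cat >> h.py <<'E'
def plan(x,y,z,phi):
    s=ctrl.sense(); M=R.from_rotvec(s['orientation']).as_matrix(); p0=np.degrees(np.arctan2(M[1,1],M[0,1]))
    d=np.array([x,y])-s['eef_pos'][:2]; f=np.radians(phi)
    ox=d@[-np.sin(f),np.cos(f)]; oy=d@[np.cos(f),np.sin(f)]; oz=s['eef_pos'][2]-z
    yaw=(p0-phi+180)%360-180
    print('phi now %.1f q6 %.2f | yaw %.1f then offset %.1f %.1f %.1f mm (norm %.0f)'%(p0,s['q'][5],yaw,ox*1e3,oy*1e3,oz*1e3,1e3*np.linalg.norm([ox,oy,oz])))
E
python3 -c "
from h import *
plan(.430,.163,.16,5)"
```

```text
phi now 63.7 q6 -0.02 | yaw 58.7 then offset -366.5 144.0 54.0 mm (norm 397)
```

```bash
python3 -m pendant '[{"offset":[0,0,0],"yaw":8.4,"hand":0.7},{"offset":[0,0,0],"yaw":8.4,"hand":0.7},{"offset":[0,0,0],"yaw":8.4,"hand":0.7},{"offset":[0,0,0],"yaw":8.4,"hand":0.7},{"offset":[0,0,0],"yaw":8.4,"hand":0.7},{"offset":[0,0,0],"yaw":8.4,"hand":0.7},{"offset":[0,0,0],"yaw":8.3,"hand":0.7}]' 30
python3 -m pendant '[{"offset":[-45,17,6],"yaw":0,"hand":0.7},{"offset":[-45,17,6],"yaw":0,"hand":0.7},{"offset":[-45,17,6],"yaw":0,"hand":0.7},{"offset":[-45,17,6],"yaw":0,"hand":0.7},{"offset":[-45,17,6],"yaw":0,"hand":0.7},{"offset":[-45,17,6],"yaw":0,"hand":0.7},{"offset":[-45,17,6],"yaw":0,"hand":0.7},{"offset":[-45,17,6],"yaw":0,"hand":0.7}]'
python3 -c "
from h import *
st();plan(.430,.163,.16,5);save('wrist','w0')
print({k:np.round(v,3).tolist() for k,v in ctrl.get_calibration('wrist').items()})"
```

```text
time: 2.45
eef_pos: [0.2547, 0.5155, 0.2139]
orientation: [-2.129, -2.31, -0.0]
contact_force: [0.3, 0.3, 0.5]
width: 0.0636
grip_force: 0.0
time: 3.25
eef_pos: [0.4222, 0.1671, 0.1661]
orientation: [2.122, 2.316, 0.002]
contact_force: [0.2, -0.3, 0.3]
width: 0.064
grip_force: 0.0
t 3.25 tcp [0.4222 0.1671 0.1661] rv [2.122e+00 2.316e+00 2.000e-03] F [ 0.2 -0.3  0.3] w 0.064 g 0.0
phi now 5.0 q6 0.26 | yaw 0.0 then offset -4.7 7.4 6.1 mm (norm 11)
{'fx': 354.197, 'fy': 354.197, 'cx': 319.055, 'cy': 241.207, 'k1': -0.05, 'pose': [[0.997, -0.079, -0.025, 0.418], [0.083, 0.955, 0.285, 0.241], [0.002, -0.286, 0.958, 0.336], [0.0, 0.0, 0.0, 1.0]]}
```

View pics/w0.png

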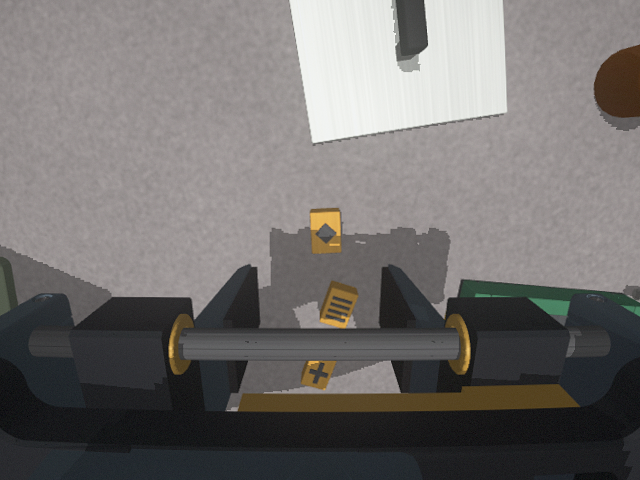

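The wrist view shows the lozenge at (326,230), the bars at (339,305) and the cross at (319,373). I refine with the wrist fit.

```bash
cat >> fit.py <<'E'
def brass(cam='wrist'):
    cal=ctrl.get_calibration(cam); im=ctrl.camera(cam); H,S,V=cv2.split(cv2.cvtColor(im,cv2.COLOR_RGB2HSV))
    m=((H>10)&(H<32)&(S>100)&(V>90)).astype(np.uint8); m=cv2.morphologyEx(m,cv2.MORPH_CLOSE,np.ones((9,9)))
    for (c,wh,an),a in rect(cam,m,.02):
        if 15<min(wh)<40 and 30<max(wh)<55:
            if wh[0]>wh[1]: an-=90
            print('brass c',np.round(c,1),'wh',np.round(wh),'phi',round(an,1),a)
E
python3 -c "
from fit import *
brass(); st()"
```

```text
brass c [427.3 168.1] wh [28. 42.] phi 7.7 1195
brass c [446.5  93.8] wh [46. 30.] phi -13.4 1257
brass c [431.   10.4] wh [30. 30.] phi 79.3 588
t 3.35 tcp [0.4231 0.1642 0.1654] rv [ 2.129e+00  2.308e+00 -2.000e-03] F [ 0.2  0.8 -0.8] w 0.0636 g 0.0
```

```bash
python3 -c "
from h import *
plan(.4285,.165,.005,7)"
```

```text
phi now 4.6 q6 0.27 | yaw -2.4 then offset 0.1 5.5 160.4 mm (norm 161)
```

```bash
python3 -m pendant '[{"offset":[0,5.5,10],"yaw":-2.2,"hand":0.7},{"offset":[0,0,45],"yaw":0,"hand":0.7},{"offset":[0,0,45],"yaw":0,"hand":0.7},{"offset":[0,0,35],"yaw":0,"hand":0.7},{"offset":[0,0,15],"yaw":0,"hand":0.7},{"offset":[0,0,10],"yaw":0,"hand":0.7},{"offset":[0,0,0],"yaw":0,"hand":0.7}]' 30
python3 -m pendant '[{"offset":[0,0,0],"yaw":0,"hand":0.1},{"offset":[0,0,0],"yaw":0,"hand":0.1},{"offset":[0,0,0],"yaw":0,"hand":0.1},{"offset":[0,0,0],"yaw":0,"hand":0.1},{"offset":[0,0,0],"yaw":0,"hand":0.1}]' 30
python3 -c "
from h import *
plan(.688,.0545,.12,-0.5);plan(.664-.038,.0545,.12,-.5)"
```

```text
time: 4.05
eef_pos: [0.4265, 0.1696, 0.0052]
orientation: [-2.076, -2.357, 0.002]
contact_force: [0.4, -0.4, 0.6]
width: 0.064
grip_force: 0.0
time: 4.55
eef_pos: [0.4274, 0.1694, 0.0064]
orientation: [2.077, 2.356, 0.002]
contact_force: [-0.7, -0.4, 3.6]
width: 0.0281
grip_force: 30.0
phi now 7.2 q6 0.23 | yaw 7.7 then offset -112.6 261.6 -113.6 mm (norm 307)
phi now 7.2 q6 0.23 | yaw 7.7 then offset -113.2 199.6 -113.6 mm (norm 256)
```

```bash
python3 -m pendant '[{"offset":[0,0,-40],"yaw":0,"hand":0.1},{"offset":[0,0,-40],"yaw":0,"hand":0.1},{"offset":[0,0,-20],"yaw":7.7,"hand":0.1},{"offset":[-18,43.5,0],"yaw":0,"hand":0.1},{"offset":[-18,43.5,0],"yaw":0,"hand":0.1},{"offset":[-18,43.5,0],"yaw":0,"hand":0.1},{"offset":[-18,43.5,0],"yaw":0,"hand":0.1},{"offset":[-18,43.5,0],"yaw":0,"hand":0.1}]'
python3 -m pendant '[{"offset":[-18,43.5,0],"yaw":0,"hand":0.1},{"offset":[0,0,0],"yaw":0,"hand":0.1},{"offset":[0,0,0],"yaw":0,"hand":0.1}]'
python3 -c "
from h import *
plan(.688,.0585,.0135,-0.5);save('wrist','w1');save('top','t1');save('scene','s1')"
```

```text
time: 5.35
eef_pos: [0.645, 0.0764, 0.1056]
orientation: [-2.231, -2.211, 0.001]
contact_force: [0.4, 0.5, -1.4]
width: 0.028
grip_force: 30.0
time: 5.65
eef_pos: [0.6869, 0.0584, 0.1046]
orientation: [-2.231, -2.209, 0.003]
contact_force: [-0.9, -0.1, -0.9]
width: 0.0273
grip_force: 30.0
phi now -0.6 q6 0.08 | yaw -0.1 then offset 0.1 1.1 91.1 mm (norm 91)
```

View pics/w1.png

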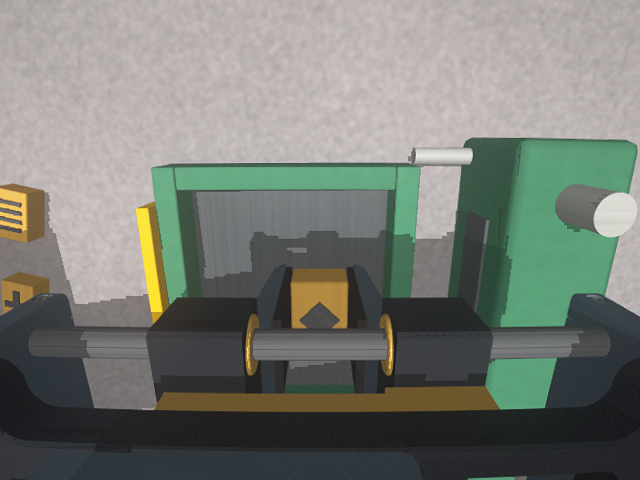

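```bash
python3 -c "
from h import *
for u,v,z in [(153,168,.036),(420,167,.036),(177,190,.036),(396,190,.036),(464,142,.12),(138,206,.046),(157,203,.046)]: print(u,v,np.round(pix2w('wrist',u,v,z),4))"
```

```text
153 168 [0.5738 0.1215 0.036 ]
420 167 [0.7543 0.1202 0.036 ]
177 190 [0.5887 0.1063 0.036 ]
396 190 [0.7388 0.1048 0.036 ]
464 142 [0.7493 0.1375 0.12  ]
138 206 [0.5649 0.0974 0.046 ]
157 203 [0.5782 0.0992 0.046 ]
```

```bash
python3 -m pendant '[{"offset":[0,0,40],"yaw":0,"hand":0.1},{"offset":[0,1,30],"yaw":0,"hand":0.1},{"offset":[0,0,12],"yaw":0,"hand":0.1},{"offset":[0,0,8],"yaw":0,"hand":0.1},{"offset":[0,0,0],"yaw":0,"hand":0.1},{"offset":[0,0,0],"yaw":0,"hand":0.1}]'
python3 -m pendant '[{"offset":[0,0,0],"yaw":0,"hand":0.45},{"offset":[0,0,0],"yaw":0,"hand":0.45},{"offset":[0,0,0],"yaw":0,"hand":0.45},{"offset":[0,0,-20],"yaw":0,"hand":0.45},{"offset":[0,0,-40],"yaw":0,"hand":0.45},{"offset":[0,0,-40],"yaw":0,"hand":0.45}]'
python3 -c "
from fit import *
brass('top');brass('scene');plan(.4485,.088,.11,-13)"
```

```text
time: 6.4
eef_pos: [0.6891, 0.0593, 0.0175]
orientation: [2.229, 2.211, 0.003]
contact_force: [0.4, -0.2, -1.4]
width: 0.028
grip_force: 30.0
time: 7.0
eef_pos: [0.6877, 0.059, 0.1166]
orientation: [-2.23, -2.211, 0.002]
contact_force: [0.4, -0.7, 0.5]
width: 0.0411
grip_force: 0.0
brass c [421.1 -67.2] wh [30. 39.] phi 1.5 131
brass c [427.3 -61.7] wh [37. 40.] phi 10.4 209
brass c [440.6  12.2] wh [39. 35.] phi -11.5 208
brass c [455.9  87.5] wh [40. 35.] phi -11.5 140
brass c [ 422.  -376.1] wh [34. 28.] phi -72.4 129
brass c [689.9  56.6] wh [34. 41.] phi 0.7 245
phi now -0.5 q6 0.08 | yaw 12.5 then offset -26.9 -243.9 13.4 mm (norm 246)
```

```bash
python3 -m pendant '[{"offset":[0,0,0],"yaw":6.2,"hand":0.7},{"offset":[0,0,0],"yaw":6.3,"hand":0.7},{"offset":[-5,-49,0],"yaw":0,"hand":0.7},{"offset":[-5,-49,0],"yaw":0,"hand":0.7},{"offset":[-5,-49,0],"yaw":0,"hand":0.7},{"offset":[-5,-49,0],"yaw":0,"hand":0.7},{"offset":[-7,-48,5],"yaw":0,"hand":0.7},{"offset":[0,0,0],"yaw":0,"hand":0.7}]'
python3 -c "
from fit import *
brass();plan(.4485,.0875,.005,-13)"
```

```text
time: 7.9
eef_pos: [0.4347, 0.0869, 0.109]
orientation: [-2.452, -1.954, 0.015]
contact_force: [0.8, -0.6, -0.3]
width: 0.064
grip_force: 0.0
brass c [682.9  52.1] wh [16. 47.] phi 1.5 1031
brass c [455.6  88.8] wh [42. 28.] phi -12.9 1930
phi now -12.9 q6 0.40 | yaw 0.1 then offset 2.0 8.1 105.3 mm (norm 106)
```

```bash
python3 -m pendant '[{"offset":[0.5,12,10],"yaw":0,"hand":0.7},{"offset":[0,0,40],"yaw":0,"hand":0.7},{"offset":[0,0,30],"yaw":0,"hand":0.7},{"offset":[0,0,15],"yaw":0,"hand":0.7},{"offset":[0,0,9],"yaw":0,"hand":0.7},{"offset":[0,0,0],"yaw":0,"hand":0.7}]'
python3 -m pendant '[{"offset":[0,0,0],"yaw":0,"hand":0.1},{"offset":[0,0,0],"yaw":0,"hand":0.1},{"offset":[0,0,0],"yaw":0,"hand":0.1},{"offset":[0,0,0],"yaw":0,"hand":0.1},{"offset":[0,0,0],"yaw":0,"hand":0.1}]' 30
python3 -c "
from h import *
plan(.688,-.0255,.11,-0.5)"
```

```text
time: 8.55
eef_pos: [0.4573, 0.0852, 0.0055]
orientation: [-2.458, -1.955, 0.002]
contact_force: [-0.7, -0.9, -0.0]
width: 0.0637
grip_force: 0.0
time: 9.05
eef_pos: [0.4558, 0.0855, 0.0073]
orientation: [-2.458, -1.956, -0.0]
contact_force: [-2.4, 1.0, 3.4]
width: 0.0277
grip_force: 30.0
phi now -13.0 q6 0.39 | yaw -12.5 then offset -108.9 233.2 -102.7 mm (norm 277)
```

```bash
python3 -m pendant '[{"offset":[0,0,-40],"yaw":0,"hand":0.1},{"offset":[0,0,-40],"yaw":-6.3,"hand":0.1},{"offset":[0,0,-20],"yaw":-6.2,"hand":0.1},{"offset":[-18.5,39,0],"yaw":0,"hand":0.1},{"offset":[-18.5,39,0],"yaw":0,"hand":0.1},{"offset":[-18.5,39,0],"yaw":0,"hand":0.1},{"offset":[-18.5,39,0],"yaw":0,"hand":0.1},{"offset":[-18.5,39,0],"yaw":0,"hand":0.1}]'
python3 -m pendant '[{"offset":[-18.5,38.5,0],"yaw":0,"hand":0.1},{"offset":[0,0,0],"yaw":0,"hand":0.1},{"offset":[0,0,0],"yaw":0,"hand":0.1}]'
python3 -c "
from h import *
plan(.688,-.0275,.0145,-0.5)"
```

```text
time: 9.85
eef_pos: [0.6518, -0.0097, 0.1068]
orientation: [2.231, 2.212, 0.001]
contact_force: [0.9, 0.7, -1.2]
width: 0.0279
grip_force: 30.0
time: 10.15
eef_pos: [0.6885, -0.028, 0.1058]
orientation: [-2.231, -2.21, 0.002]
contact_force: [-0.7, 0.2, -1.6]
width: 0.0277
grip_force: 30.0
phi now -0.5 q6 -0.05 | yaw -0.0 then offset 0.5 -0.5 91.3 mm (norm 91)
```

```bash
python3 -m pendant '[{"offset":[0,0,40],"yaw":0,"hand":0.1},{"offset":[0,0,30],"yaw":0,"hand":0.1},{"offset":[0,0,12],"yaw":0,"hand":0.1},{"offset":[0,0,8],"yaw":0,"hand":0.1},{"offset":[0,0,1],"yaw":0,"hand":0.1},{"offset":[0,0,0],"yaw":0,"hand":0.1}]'
python3 -m pendant '[{"offset":[0,0,0],"yaw":0,"hand":0.45},{"offset":[0,0,0],"yaw":0,"hand":0.45},{"offset":[0,0,0],"yaw":0,"hand":0.45},{"offset":[0,0,-20],"yaw":0,"hand":0.45},{"offset":[0,0,-40],"yaw":0,"hand":0.45},{"offset":[0,0,-40],"yaw":0,"hand":0.45}]'
python3 -c "
from fit import *
brass('top');brass('scene');plan(.4365,.012,.11,-12.5)"
```

```text
time: 10.75
eef_pos: [0.6895, -0.0275, 0.0174]
orientation: [2.229, 2.211, 0.003]
contact_force: [0.1, -0.0, -1.4]
width: 0.0283
grip_force: 30.0
time: 11.35
eef_pos: [0.6882, -0.0276, 0.1167]
orientation: [-2.23, -2.211, 0.001]
contact_force: [0.3, 0.3, -0.0]
width: 0.0409
grip_force: 0.0
brass c [424.6 -62.1] wh [32. 40.] phi 10.5 182
brass c [ 422.  -376.1] wh [34. 28.] phi -72.4 129
brass c [555.2  88.7] wh [35. 15.] phi -0.7 74
brass c [694.8  60.1] wh [28. 48.] phi 28.9 165
brass c [690.8 -24. ] wh [42. 31.] phi -6.4 156
phi now -0.5 q6 -0.05 | yaw 12.0 then offset -16.6 -258.8 13.4 mm (norm 260)
```

```bash
python3 -m pendant '[{"offset":[0,0,0],"yaw":6.0,"hand":0.7},{"offset":[0,0,0],"yaw":6.0,"hand":0.7},{"offset":[-3,-44,0],"yaw":0,"hand":0.7},{"offset":[-3,-44,0],"yaw":0,"hand":0.7},{"offset":[-3,-44,0],"yaw":0,"hand":0.7},{"offset":[-3,-44,0],"yaw":0,"hand":0.7},{"offset":[-3,-44,5],"yaw":0,"hand":0.7},{"offset":[-2,-39,0],"yaw":0,"hand":0.7}]'
python3 -m pendant '[{"offset":[0,0,0],"yaw":0,"hand":0.7},{"offset":[0,0,0],"yaw":0,"hand":0.7}]'
python3 -c "
from fit import *
brass();plan(.4365,.012,.0055,-12.5);save('wrist','w2')
brass('top');brass('scene')"
```

```text
time: 12.25
eef_pos: [0.4292, 0.012, 0.1104]
orientation: [-2.449, -1.966, 0.002]
contact_force: [-0.1, -0.2, -0.6]
width: 0.0642
grip_force: 0.0
time: 12.45
eef_pos: [0.4322, 0.0119, 0.1114]
orientation: [2.449, 1.966, 0.002]
contact_force: [1.0, -0.2, 0.0]
width: 0.0641
grip_force: 0.0
brass c [676.9  52. ] wh [42. 19.] phi -0.3 1316
brass c [677.7 -28.7] wh [20. 48.] phi 2.1 1219
brass c [437.2  12.4] wh [43. 28.] phi -12.6 1884
brass c [421.8 -50.9] wh [30. 28.] phi -82.0 883
phi now -12.5 q6 0.22 | yaw 0.0 then offset 0.9 3.0 106.0 mm (norm 106)
brass c [689.7  51. ] wh [32. 40.] phi 1.5 149
brass c [690.2 -29.4] wh [28. 40.] phi 1.5 136
brass c [421.2 -67.2] wh [30. 39.] phi 1.5 132
brass c [424.7 -62.6] wh [32. 41.] phi 10.5 180
brass c [437.8  12.8] wh [39. 29.] phi -11.5 174
brass c [ 422.  -376.1] wh [34. 28.] phi -72.9 130
brass c [689.8  56.5] wh [42. 34.] phi -1.2 262
brass c [690.3 -24.6] wh [42. 34.] phi -1.2 268
```

View pics/w2.png

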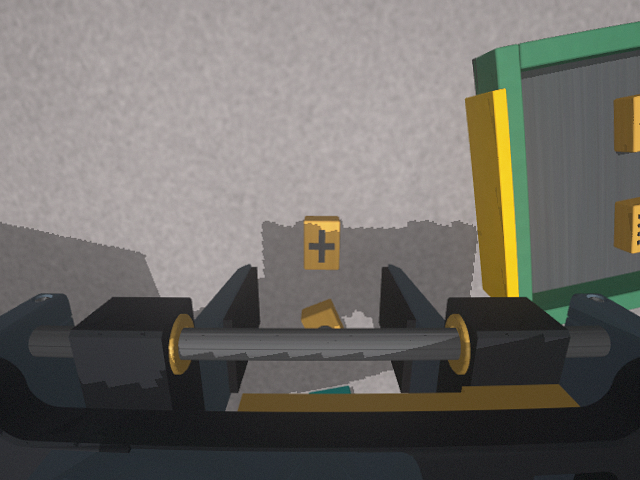

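The cross die sits between the fingers at (322,243), and two dies lie flat in the bed on the right. Next I grasp the cross.

```bash
python3 -m pendant '[{"offset":[0.5,4,10],"yaw":0,"hand":0.7},{"offset":[0,0,40],"yaw":0,"hand":0.7},{"offset":[0,0,30],"yaw":0,"hand":0.7},{"offset":[0,0,15],"yaw":0,"hand":0.7},{"offset":[0,0,11],"yaw":0,"hand":0.7},{"offset":[0,0,0],"yaw":0,"hand":0.7}]'
python3 -m pendant '[{"offset":[0,0,0],"yaw":0,"hand":0.1},{"offset":[0,0,0],"yaw":0,"hand":0.1},{"offset":[0,0,0],"yaw":0,"hand":0.1},{"offset":[0,0,0],"yaw":0,"hand":0.1},{"offset":[0,0,0],"yaw":0,"hand":0.1}]' 30
python3 -c "
from h import *
plan(.626,.0545,.11,-0.5)"
```

```text
time: 13.25
eef_pos: [0.4353, 0.0113, 0.0028]
orientation: [-2.448, -1.965, 0.005]
contact_force: [-0.2, -0.1, 0.8]
width: 0.0637
grip_force: 0.0
time: 13.75
eef_pos: [0.4363, 0.0114, 0.0053]
orientation: [2.45, 1.966, 0.001]
contact_force: [-0.0, -1.2, 0.1]
width: 0.028
grip_force: 30.0
phi now -12.5 q6 0.22 | yaw -12.0 then offset 44.7 189.4 -104.7 mm (norm 221)
```

```bash
python3 -m pendant '[{"offset":[0,0,-40],"yaw":0,"hand":0.1},{"offset":[0,0,-40],"yaw":-6,"hand":0.1},{"offset":[0,0,-25],"yaw":-6,"hand":0.1},{"offset":[9,38,0],"yaw":0,"hand":0.1},{"offset":[9,38,0],"yaw":0,"hand":0.1},{"offset":[9,39,0],"yaw":0,"hand":0.1},{"offset":[9,39,0],"yaw":0,"hand":0.1},{"offset":[9,39,0],"yaw":0,"hand":0.1}]'
python3 -m pendant '[{"offset":[0,0,0],"yaw":0,"hand":0.1},{"offset":[0,0,0],"yaw":0,"hand":0.1}]'
python3 -c "
from h import *
plan(.630,.0545,.013,-0.5)"
```

```text
time: 14.55
eef_pos: [0.6306, 0.0552, 0.1097]
orientation: [-2.231, -2.212, 0.001]
contact_force: [1.3, 0.0, -1.3]
width: 0.0272
grip_force: 30.0
time: 14.75
eef_pos: [0.6291, 0.0549, 0.109]
orientation: [-2.229, -2.211, 0.003]
contact_force: [-0.4, 0.3, -1.3]
width: 0.0279
grip_force: 30.0
phi now -0.5 q6 0.08 | yaw 0.0 then offset -0.4 0.9 96.0 mm (norm 96)
```

```bash
python3 -m pendant '[{"offset":[0,0.5,40],"yaw":0,"hand":0.1},{"offset":[0,0,30],"yaw":0,"hand":0.1},{"offset":[0,0,15],"yaw":0,"hand":0.1},{"offset":[0,0,8],"yaw":0,"hand":0.1},{"offset":[0,0,2],"yaw":0,"hand":0.1},{"offset":[0,0,0],"yaw":0,"hand":0.1}]'
python3 -m pendant '[{"offset":[0,0,0],"yaw":0,"hand":0.4},{"offset":[0,0,0],"yaw":0,"hand":0.4},{"offset":[0,0,0],"yaw":0,"hand":0.4},{"offset":[0,0,-20],"yaw":0,"hand":0.4},{"offset":[0,0,-40],"yaw":0,"hand":0.4},{"offset":[0,0,-40],"yaw":0,"hand":0.4}]'
python3 -c "
from fit import *
plan(.422,-.065,.11,9.5)"
```

```text
time: 15.35
eef_pos: [0.63, 0.0547, 0.0157]
orientation: [2.231, 2.211, 0.001]
contact_force: [-0.3, -0.6, -1.7]
width: 0.0276
grip_force: 30.0
time: 15.95
eef_pos: [0.6296, 0.0548, 0.1158]
orientation: [-2.23, -2.211, 0.001]
contact_force: [1.1, 0.5, 0.2]
width: 0.0366
grip_force: 0.0
phi now -0.5 q6 0.08 | yaw -10.0 then offset -83.9 -224.5 5.8 mm (norm 240)
```

```bash
python3 -m pendant '[{"offset":[0,0,0],"yaw":-5,"hand":0.7},{"offset":[0,0,0],"yaw":-5,"hand":0.7},{"offset":[-14,-37.5,0],"yaw":0,"hand":0.7},{"offset":[-14,-37.5,0],"yaw":0,"hand":0.7},{"offset":[-14,-37.5,0],"yaw":0,"hand":0.7},{"offset":[-14,-37.5,0],"yaw":0,"hand":0.7},{"offset":[-14,-37.5,0],"yaw":0,"hand":0.7},{"offset":[-14,-37,0],"yaw":0,"hand":0.7}]'
python3 -m pendant '[{"offset":[0,0,0],"yaw":0,"hand":0.7},{"offset":[0,0,0],"yaw":0,"hand":0.7}]'
python3 -c "
from fit import *
brass();plan(.422,-.065,.0055,9.5);
brass('top');brass('scene')"
```

```text
time: 16.75
eef_pos: [0.4212, -0.0658, 0.1154]
orientation: [2.028, 2.398, 0.001]
contact_force: [0.6, -1.1, 0.5]
width: 0.0639
grip_force: 0.0
time: 16.95
eef_pos: [0.4229, -0.0655, 0.1157]
orientation: [2.03, 2.395, 0.002]
contact_force: [0.4, 0.2, 0.2]
width: 0.0639
grip_force: 0.0
brass c [421.9 -62.7] wh [27. 43.] phi 10.1 1857
brass c [675.  -31.7] wh [27. 50.] phi 24.5 1156
phi now 9.5 q6 -0.35 | yaw -0.0 then offset 0.5 -1.7 110.1 mm (norm 110)
brass c [690.2 -29.3] wh [28. 40.] phi 1.5 136
brass c [425.9 -61.5] wh [34. 40.] phi 7.2 177
brass c [ 422.  -376.1] wh [34. 28.] phi -72.9 130
brass c [629.7  57.9] wh [42. 32.] phi -0.2 239
brass c [689.8  56.5] wh [42. 34.] phi -1.2 262
brass c [690.3 -24.6] wh [42. 34.] phi -1.2 269
```

```bash
python3 -m pendant '[{"offset":[0,-1,10],"yaw":0,"hand":0.7},{"offset":[0,0,40],"yaw":0,"hand":0.7},{"offset":[0,0,30],"yaw":0,"hand":0.7},{"offset":[0,0,15],"yaw":0,"hand":0.7},{"offset":[0,0,14],"yaw":0,"hand":0.7},{"offset":[0,0,0],"yaw":0,"hand":0.7}]'
python3 -m pendant '[{"offset":[0,0,0],"yaw":0,"hand":0.1},{"offset":[0,0,0],"yaw":0,"hand":0.1},{"offset":[0,0,0],"yaw":0,"hand":0.1},{"offset":[0,0,0],"yaw":0,"hand":0.1},{"offset":[0,0,0],"yaw":0,"hand":0.1}]' 30
python3 -c "
from h import *
plan(.630,-.0265,.11,-0.5)"
```

```text
time: 17.7
eef_pos: [0.4202, -0.0647, 0.0037]
orientation: [-2.026, -2.395, 0.004]
contact_force: [-0.7, -0.6, 0.2]
width: 0.064
grip_force: 0.0
time: 18.2
eef_pos: [0.4217, -0.0654, 0.0064]
orientation: [2.029, 2.397, 0.001]
contact_force: [0.3, -0.7, 1.0]
width: 0.0275
grip_force: 30.0
phi now 9.5 q6 -0.35 | yaw 10.0 then offset 40.7 207.9 -103.6 mm (norm 236)
```

```bash
python3 -m pendant '[{"offset":[0,0,-40],"yaw":0,"hand":0.1},{"offset":[0,0,-40],"yaw":5,"hand":0.1},{"offset":[0,0,-23],"yaw":5,"hand":0.1},{"offset":[8,41.5,0],"yaw":0,"hand":0.1},{"offset":[8,41.5,0],"yaw":0,"hand":0.1},{"offset":[8,41.5,0],"yaw":0,"hand":0.1},{"offset":[8,41.5,0],"yaw":0,"hand":0.1},{"offset":[8,42,0],"yaw":0,"hand":0.1}]'
python3 -m pendant '[{"offset":[0,0,0],"yaw":0,"hand":0.1},{"offset":[0,0,0],"yaw":0,"hand":0.1}]'
python3 -c "
from h import *
plan(.630,-.0265,.0145,-0.5)"
```

```text
time: 19.0
eef_pos: [0.6309, -0.0267, 0.1086]
orientation: [-2.23, -2.212, 0.001]
contact_force: [0.5, -0.4, -0.8]
width: 0.0277
grip_force: 30.0
time: 19.2
eef_pos: [0.6295, -0.0269, 0.1079]
orientation: [-2.229, -2.211, 0.002]
contact_force: [-0.9, -0.2, -2.0]
width: 0.0277
grip_force: 30.0
phi now -0.5 q6 -0.05 | yaw 0.0 then offset 0.4 0.5 93.4 mm (norm 93)
```

```bash
python3 -m pendant '[{"offset":[0,0.5,40],"yaw":0,"hand":0.1},{"offset":[0,0,30],"yaw":0,"hand":0.1},{"offset":[0,0,15],"yaw":0,"hand":0.1},{"offset":[0,0,8],"yaw":0,"hand":0.1},{"offset":[0,0,1],"yaw":0,"hand":0.1},{"offset":[0,0,0],"yaw":0,"hand":0.1}]'
python3 -m pendant '[{"offset":[0,0,0],"yaw":0,"hand":0.4},{"offset":[0,0,0],"yaw":0,"hand":0.4},{"offset":[0,0,0],"yaw":0,"hand":0.4},{"offset":[0,0,-20],"yaw":0,"hand":0.4},{"offset":[0,0,-40],"yaw":0,"hand":0.4},{"offset":[0,0,-40],"yaw":0,"hand":0.4}]'
python3 -c "
from fit import *
plan(.4705,.359,.12,14.3)"
```

```text
time: 19.8
eef_pos: [0.6304, -0.0273, 0.0158]
orientation: [2.231, 2.211, 0.001]
contact_force: [0.2, 0.6, -0.9]
width: 0.0279
grip_force: 30.0
time: 20.4
eef_pos: [0.6299, -0.027, 0.1158]
orientation: [-2.23, -2.211, 0.001]
contact_force: [0.9, 0.8, 0.4]
width: 0.0363
grip_force: 0.0
phi now -0.5 q6 -0.05 | yaw -14.8 then offset 413.4 -59.1 -4.2 mm (norm 418)
```

```bash
python3 -m pendant '[{"offset":[0,0,-10],"yaw":-7.4,"hand":0.7},{"offset":[0,0,0],"yaw":-7.4,"hand":0.7},{"offset":[42,-6,0],"yaw":0,"hand":0.7},{"offset":[42,-6,0],"yaw":0,"hand":0.7},{"offset":[42,-6,0],"yaw":0,"hand":0.7},{"offset":[42,-6,0],"yaw":0,"hand":0.7},{"offset":[42,-6,0],"yaw":0,"hand":0.7},{"offset":[42,-6,0],"yaw":0,"hand":0.7}]'
python3 -m pendant '[{"offset":[42,-6,0],"yaw":0,"hand":0.7},{"offset":[42,-6,0],"yaw":0,"hand":0.7},{"offset":[42,-6,0],"yaw":0,"hand":0.7},{"offset":[34,-5,0],"yaw":0,"hand":0.7},{"offset":[0,0,0],"yaw":0,"hand":0.7},{"offset":[0,0,0],"yaw":0,"hand":0.7}]'
python3 -c "
from fit import *
save('wrist','w3');im=save('scene','s3');plan(.4705,.359,.12,14.3);brass('scene')
cv2.imwrite('pics/s3c.png',cv2.resize(im[220:380,250:490,::-1],(800,533),interpolation=3))
cal=ctrl.get_calibration('wrist');im=ctrl.camera('wrist');d=ctrl.cut_out('platen','wrist')
print([(round(x['p'],2),x['mask'].sum()) for x in d]); print(ctrl.spot_point('platen_grip','wrist'))"
```

```text
time: 21.2
eef_pos: [0.5325, 0.2097, 0.1255]
orientation: [1.927, 2.48, 0.002]
contact_force: [0.5, 0.4, -0.2]
width: 0.0637
grip_force: 0.0
time: 21.8
eef_pos: [0.471, 0.358, 0.1252]
orientation: [1.925, 2.482, 0.0]
contact_force: [0.3, -0.3, -0.4]
width: 0.0638
grip_force: 0.0
phi now 14.3 q6 0.38 | yaw -0.0 then offset 2.5 -0.5 5.1 mm (norm 6)
brass c [ 422.  -376.1] wh [34. 28.] phi -72.4 129
brass c [629.8  57.9] wh [42. 32.] phi -0.9 240
brass c [630.2 -23.1] wh [42. 32.] phi -0.9 248
brass c [689.7  56.5] wh [34. 42.] phi 0.7 263
brass c [690.3 -24.6] wh [42. 34.] phi -1.2 269
[(0.81, np.int64(42600))]
[{'point': [0.47, 0.3543, 0.0496], 'p': 0.77}]
```

View pics/w3.png

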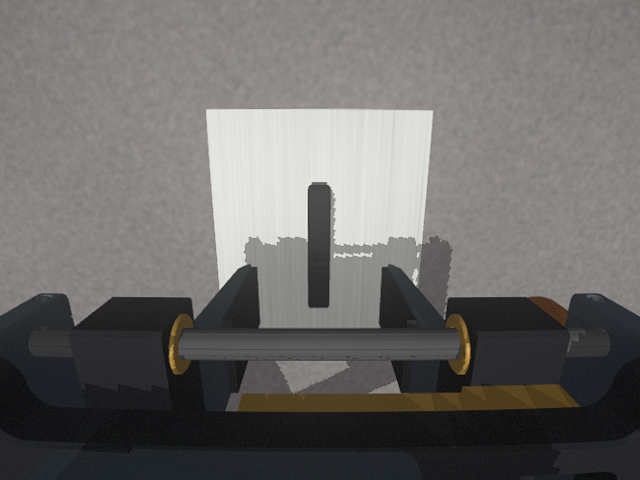

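View pics/s3c.png

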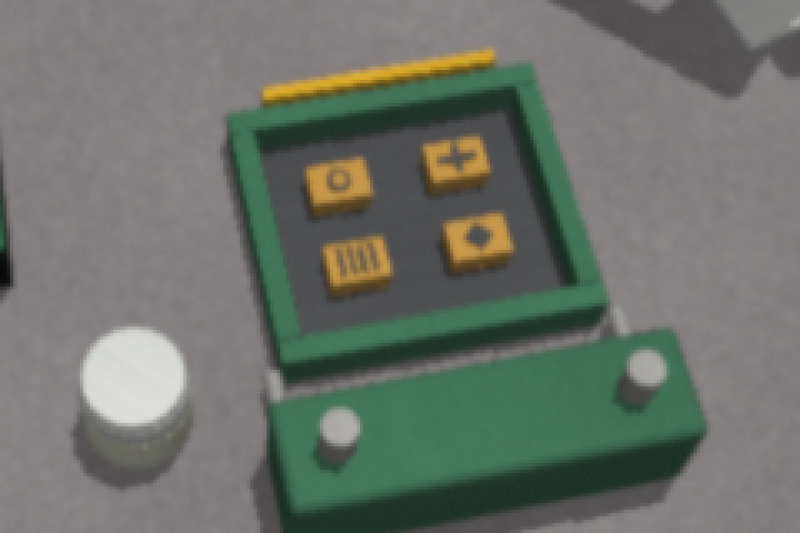

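All four dies lie flat in the bed, pattern up. In the wrist view the bar runs from (319,184) to (319,306). The tool can only yaw, so I'll grip the bar by its two ends, 90 mm inside 91 mm, and let the plate swing about it. First I squeeze it crosswise to align.

```bash
python3 -c "
from h import *
for v in (184,187,305,307): print(v,np.round(pix2w('wrist',319,v,.056),4))"
python3 -m pendant '[{"offset":[0,0,40],"yaw":0,"hand":0.7},{"offset":[0,0,40],"yaw":0,"hand":0.7},{"offset":[0,0,18],"yaw":0,"hand":0.5},{"offset":[0,0,0],"yaw":0,"hand":0.3},{"offset":[0,0,0],"yaw":0,"hand":0.1},{"offset":[0,0,0],"yaw":0,"hand":0.1},{"offset":[0,0,0],"yaw":0,"hand":0.1},{"offset":[0,0,0],"yaw":0,"hand":0.1}]' 40
python3 -m pendant '[{"offset":[0,0,0],"yaw":0,"hand":0.1},{"offset":[0,0,0],"yaw":0,"hand":0.1},{"offset":[0,0,0],"yaw":0,"hand":0.1},{"offset":[0,0,0],"yaw":0,"hand":0.1}]'
```

```text
184 [0.46   0.4047 0.056 ]
187 [0.4605 0.4027 0.056 ]
305 [0.482  0.3174 0.056 ]
307 [0.4824 0.3158 0.056 ]
time: 22.9
eef_pos: [0.4719, 0.3579, 0.0282]
orientation: [1.927, 2.48, 0.004]
contact_force: [0.6, -0.1, -0.1]
width: 0.0188
grip_force: 0.0
time: 23.3
eef_pos: [0.4709, 0.3576, 0.028]
orientation: [-1.927, -2.48, -0.0]
contact_force: [-3.1, -1.6, 5.6]
width: 0.0156
grip_force: 40.0
```

```bash
python3 -m pendant '[{"offset":[0,0,0],"yaw":0,"hand":0.6},{"offset":[0,0,0],"yaw":0,"hand":0.6},{"offset":[0,0,0],"yaw":0,"hand":0.6},{"offset":[0,0,0],"yaw":0,"hand":0.6},{"offset":[0,0,-45],"yaw":0,"hand":1},{"offset":[1.5,0,0],"yaw":0,"hand":1},{"offset":[0,0,0],"yaw":0,"hand":1},{"offset":[0,0,0],"yaw":0,"hand":1}]'
python3 -m pendant '[{"offset":[0,0,0],"yaw":-7.5,"hand":1},{"offset":[0,0,0],"yaw":-7.5,"hand":1},{"offset":[0,0,0],"yaw":-7.5,"hand":1},{"offset":[0,0,0],"yaw":-7.5,"hand":1},{"offset":[0,0,0],"yaw":-7.5,"hand":1},{"offset":[0,0,0],"yaw":-7.5,"hand":1}]'
python3 -m pendant '[{"offset":[0,0,0],"yaw":-7.5,"hand":1},{"offset":[0,0,0],"yaw":-7.5,"hand":1},{"offset":[0,0,0],"yaw":-7.5,"hand":1},{"offset":[0,0,0],"yaw":-7.5,"hand":1},{"offset":[0,0,0],"yaw":-7.5,"hand":1},{"offset":[0,0,0],"yaw":-7.5,"hand":1},{"offset":[0,0,0],"yaw":0,"hand":1},{"offset":[0,0,0],"yaw":0,"hand":1}]'
python3 -c "
from h import *
st();print(np.round(ctrl.sense()['torque'],2));plan(.4706,.359,.05,104.3);save('wrist','w4')
print(ctrl.get_calibration('wrist')['pose'].round(3) if hasattr(ctrl.get_calibration('wrist')['pose'],'round') else '')"
```

```text
time: 24.1
eef_pos: [0.4704, 0.3586, 0.0712]
orientation: [-1.927, -2.481, 0.002]
contact_force: [0.2, -0.7, 0.0]
width: 0.0772
grip_force: 0.0
time: 24.7
eef_pos: [0.4702, 0.3584, 0.0705]
orientation: [-0.823, -3.03, 0.003]
contact_force: [-0.3, -0.2, -1.2]
width: 0.0912
grip_force: 0.0
time: 25.5
eef_pos: [0.4705, 0.3586, 0.0711]
orientation: [0.387, -3.116, 0.001]
contact_force: [0.3, -0.4, -0.6]
width: 0.091
grip_force: 0.0
t 25.5 tcp [0.4705 0.3586 0.0711] rv [ 3.870e-01 -3.116e+00  1.000e-03] F [ 0.3 -0.4 -0.6] w 0.091 g 0.0
[ 0.04 -0.01  0.01]
phi now 104.2 q6 -1.19 | yaw -0.1 then offset -0.2 0.3 21.1 mm (norm 21)
[[-0.244 -0.931 -0.272  0.394]
 [ 0.97  -0.234 -0.068  0.339]
 [-0.    -0.28   0.96   0.243]
 [ 0.     0.     0.     1.   ]]
```

View pics/w4.png

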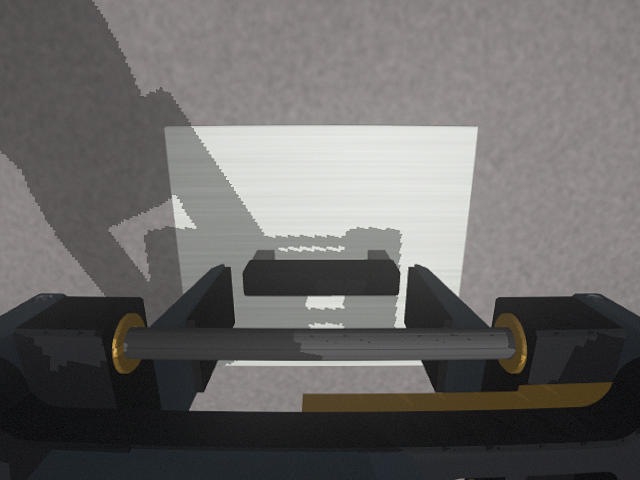

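The bar spans (243..400, 275) and the fingertips' inner edges are at 232 and 408, so the bar sits slightly right of centre. I'll measure it at subpixel level.

```bash
python3 -c "
import cv2,numpy as np
g=cv2.imread('pics/w4.png',0).astype(int)
for r in (268,272,278,284,290):
    d=np.diff(g[r]); print(r,[(i,d[i]) for i in range(215,425) if abs(d[i])>18], g[r,228:246],g[r,396:414])
"
```

```text
268 [(229, np.int64(26)), (230, np.int64(82)), (243, np.int64(-22)), (244, np.int64(-73)), (397, np.int64(44)), (398, np.int64(55)), (399, np.int64(50)), (407, np.int64(-108)), (408, np.int64(-78))] [ 39  37  63 145 139 138 138 138 136 135 139 139 138 138 138 142 120  47] [ 52  69 113 168 218 224 222 222 222 223 224 233 125  47  53  49  50  56]
272 [(230, np.int64(62)), (231, np.int64(26)), (242, np.int64(-76)), (399, np.int64(138)), (400, np.int64(42)), (406, np.int64(-33)), (407, np.int64(-95)), (408, np.int64(-52))] [ 40  37  52 114 140 136 137 137 134 137 135 136 139 139 121  45  42  44] [ 55  53  49  41 179 221 220 219 220 220 225 192  97  45  52  55  55  55]
278 [(230, np.int64(34)), (231, np.int64(71)), (242, np.int64(-101)), (399, np.int64(154)), (400, np.int64(23)), (406, np.int64(-97)), (407, np.int64(-84))] [ 38  36  38  72 143 139 139 137 139 138 137 137 141 140 133  32  39  46] [ 53  50  45  49 203 226 222 220 221 224 230 133  49  51  49  54  53  55]
284 [(231, np.int64(70)), (232, np.int64(27)), (242, np.int64(-79)), (398, np.int64(58)), (399, np.int64(104)), (400, np.int64(20)), (405, np.int64(-32)), (406, np.int64(-102)), (407, np.int64(-46))] [ 37  35  35  46 116 143 139 140 138 142 140 138 141 142 136  57  41  40] [ 47  49  42 100 204 224 220 218 219 222 190  88  42  49  50  52  49  49]
290 [(231, np.int64(37)), (232, np.int64(66)), (242, np.int64(-36)), (243, np.int64(-68)), (398, np.int64(144)), (399, np.int64(40)), (405, np.int64(-103)), (406, np.int64(-77))] [ 37  40  33  40  77 143 138 137 138 137 137 137 137 139 136 100  32  35] [ 45  46  33 177 217 217 215 217 218 226 123  46  47  44  46  47  52  45]
```

```bash
python3 -m pendant '[{"offset":[0,1.1,5],"yaw":0,"hand":1},{"offset":[0,0,4],"yaw":0,"hand":1},{"offset":[0,0,3],"yaw":0,"hand":1},{"offset":[0,0,2],"yaw":0,"hand":1},{"offset":[0,0,0],"yaw":0,"hand":1},{"offset":[0,0,0],"yaw":0,"hand":1}]'
python3 -c "
from h import *
s=st();print(np.round(s['torque'],2))
im=save('wrist','w5');g=cv2.cvtColor(im,cv2.COLOR_RGB2GRAY).astype(int)
for r in (270,280,290,300):
    d=np.diff(g[r]); print(r,[(i,int(d[i])) for i in range(205,440) if abs(d[i])>18])
"
```

```text
time: 26.15
eef_pos: [0.4707, 0.3601, 0.058]
orientation: [-0.391, 3.117, 0.0]
contact_force: [0.9, -0.7, -0.5]
width: 0.0911
grip_force: 0.0
t 26.15 tcp [0.4707 0.3601 0.058 ] rv [-0.391  3.117  0.   ] F [ 0.9 -0.7 -0.5] w 0.0911 g 0.0
[0.07 0.05 0.01]
270 [(208, -46), (209, -28), (230, 79), (239, -50), (240, -47), (396, 68), (397, 33), (405, 75), (407, -107), (408, -73), (428, 54), (429, 90), (430, 29)]
280 [(230, 25), (231, 82), (234, -83), (401, 21), (402, 69), (405, 84), (406, -93), (407, -85), (439, 57)]
290 [(231, 41), (232, 67), (234, -66), (235, -40), (401, 35), (402, 58), (404, 79), (405, -92), (406, -80)]
300 [(232, 49), (233, 59), (235, -95), (401, 84), (405, -82), (406, -29)]
```

```bash
python3 -m pendant '[{"offset":[0,-0.35,1],"yaw":0,"hand":1},{"offset":[0,0,1],"yaw":0,"hand":1},{"offset":[0,0,1],"yaw":0,"hand":1},{"offset":[0,0,1],"yaw":0,"hand":1},{"offset":[0,0,0],"yaw":0,"hand":1},{"offset":[0,0,0],"yaw":0,"hand":1}]'
python3 -c "
from h import *
s=st();print(np.round(s['torque'],2))"
```

```text
time: 26.8
eef_pos: [0.4708, 0.3597, 0.0539]
orientation: [-0.391, 3.117, 0.0]
contact_force: [-0.0, 0.2, -0.0]
width: 0.0911
grip_force: 0.0
t 26.8 tcp [0.4708 0.3597 0.0539] rv [-0.391  3.117  0.   ] F [-0.   0.2 -0. ] w 0.0911 g 0.0
[ 0.03 -0.01 -0.04]
```

```bash
python3 -m pendant '[{"offset":[0,0,1],"yaw":0,"hand":1},{"offset":[0,0,1],"yaw":0,"hand":1},{"offset":[0,0,1],"yaw":0,"hand":1},{"offset":[0,0,0],"yaw":0,"hand":1},{"offset":[0,0,0],"yaw":0,"hand":1}]'
python3 -c "
from h import *
s=st();print(np.round(s['torque'],2))"
```

```text
time: 27.3
eef_pos: [0.4707, 0.3597, 0.0509]
orientation: [0.391, -3.117, -0.0]
contact_force: [-0.4, -0.6, -0.2]
width: 0.0913
grip_force: 0.0
t 27.3 tcp [0.4707 0.3597 0.0509] rv [ 0.391 -3.117 -0.   ] F [-0.4 -0.6 -0.2] w 0.0913 g 0.0
[-0.01  0.04 -0.01]
```

```bash
python3 -m pendant '[{"offset":[0,0,4],"yaw":0,"hand":1},{"offset":[0,0,5],"yaw":0,"hand":1},{"offset":[0,0,5],"yaw":0,"hand":1},{"offset":[0,0,5],"yaw":0,"hand":1},{"offset":[0,0,5],"yaw":0,"hand":1},{"offset":[0,0,0],"yaw":0,"hand":1}]'
python3 -m pendant '[{"offset":[0,0,0],"yaw":0,"hand":0.8},{"offset":[0,0,0],"yaw":0,"hand":0.8},{"offset":[0,0,0],"yaw":0,"hand":0.8},{"offset":[0,0,0],"yaw":0,"hand":0.8}]' 60
python3 -c "
from h import *
s=st();print(np.round(s['torque'],2));plan(.4705,.0145,.16,89.5)"
```

```text
time: 27.9
eef_pos: [0.4702, 0.3593, 0.026]
orientation: [0.391, -3.116, 0.001]
contact_force: [-1.1, -0.1, 0.7]
width: 0.0911
grip_force: 0.0
time: 28.3
eef_pos: [0.4702, 0.3593, 0.0264]
orientation: [0.391, -3.116, 0.001]
contact_force: [0.2, 0.1, -7.9]
width: 0.0893
grip_force: 60.0
t 28.3 tcp [0.4702 0.3593 0.0264] rv [ 3.910e-01 -3.116e+00  1.000e-03] F [ 0.2  0.1 -7.9] w 0.0893 g 60.0
[ 0.05  0.01 -0.04]
phi now 104.3 q6 -1.19 | yaw 14.8 then offset -3.3 -344.8 -133.6 mm (norm 370)
```

The bar is held by its ends (89.3 mm, 60 N). Next I lift it and carry it in front of the bed. There I'll tip the far side up by lowering it onto the lip, with grip friction holding the tilt.

```bash
python3 -m pendant '[{"offset":[0,0,-10],"yaw":0,"hand":0.8},{"offset":[0,0,-25],"yaw":0,"hand":0.8},{"offset":[0,0,-35],"yaw":0,"hand":0.8},{"offset":[0,0,-35],"yaw":0,"hand":0.8},{"offset":[0,0,-25],"yaw":0,"hand":0.8},{"offset":[0,0,0],"yaw":5,"hand":0.8},{"offset":[0,0,0],"yaw":5,"hand":0.8},{"offset":[0,0,0],"yaw":4.8,"hand":0.8}]'
python3 -c "
from h import *
plan(.484,.0145,.16,89.5)"
```

```text
time: 29.1
eef_pos: [0.4703, 0.3593, 0.1577]
orientation: [-0.019, -3.141, 0.0]
contact_force: [-0.5, -0.1, -6.9]
width: 0.0895
grip_force: 60.0
phi now 89.3 q6 -0.93 | yaw -0.2 then offset -16.7 -344.7 -2.3 mm (norm 345)
```

```bash
python3 -m pendant '[{"offset":[-2,-40,0],"yaw":0,"hand":0.8},{"offset":[-2,-45,0],"yaw":0,"hand":0.8},{"offset":[-2,-45,0],"yaw":0,"hand":0.8},{"offset":[-2,-45,0],"yaw":0,"hand":0.8},{"offset":[-2,-45,0],"yaw":0,"hand":0.8},{"offset":[-2,-45,0],"yaw":0,"hand":0.8},{"offset":[-2,-45,0],"yaw":0,"hand":0.8},{"offset":[-3,-35,0],"yaw":0,"hand":0.8}]'
python3 -m pendant '[{"offset":[0,0,0],"yaw":0,"hand":0.8},{"offset":[0,0,0],"yaw":0,"hand":0.8},{"offset":[0,0,0],"yaw":0,"hand":0.8}]'
python3 -c "
from h import *
st();plan(.484,.0145,.08,89.5);save('scene','s4')"
```

```text
time: 29.9
eef_pos: [0.4839, 0.0121, 0.1576]
orientation: [-0.015, -3.142, 0.001]
contact_force: [0.6, 1.5, -7.7]
width: 0.0897
grip_force: 60.0
time: 30.2
eef_pos: [0.4846, 0.0152, 0.1572]
orientation: [0.013, 3.142, 0.001]
contact_force: [-0.0, -0.8, -5.7]
width: 0.0898
grip_force: 60.0
t 30.2 tcp [0.4846 0.0152 0.1572] rv [1.300e-02 3.142e+00 1.000e-03] F [-0.  -0.8 -5.7] w 0.0898 g 60.0
phi now 89.5 q6 -1.56 | yaw 0.0 then offset 0.5 -0.7 77.2 mm (norm 77)
```

View pics/s4.png

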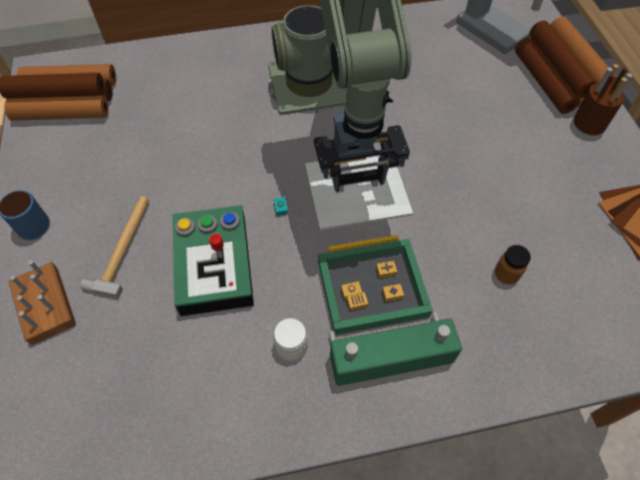

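The plate hangs flat over the space in front of the bed. The ring die in the bed has been knocked against the bars die, around (352,292), so I check that it still lies flat.

```bash
python3 -c "
import cv2
a=cv2.imread('pics/s4.png'); cv2.imwrite('pics/s4c.png',cv2.resize(a[245:325,320:430],(770,560),interpolation=3))"; python3 -c "
from fit import *
brass('scene');brass('top')"
```

```text
brass c [ 422.  -376.1] wh [34. 28.] phi -72.9 130
brass c [630.   57.9] wh [42. 33.] phi -0.9 242
brass c [689.7  56.5] wh [34. 42.] phi 0.7 265
```

View pics/s4c.png

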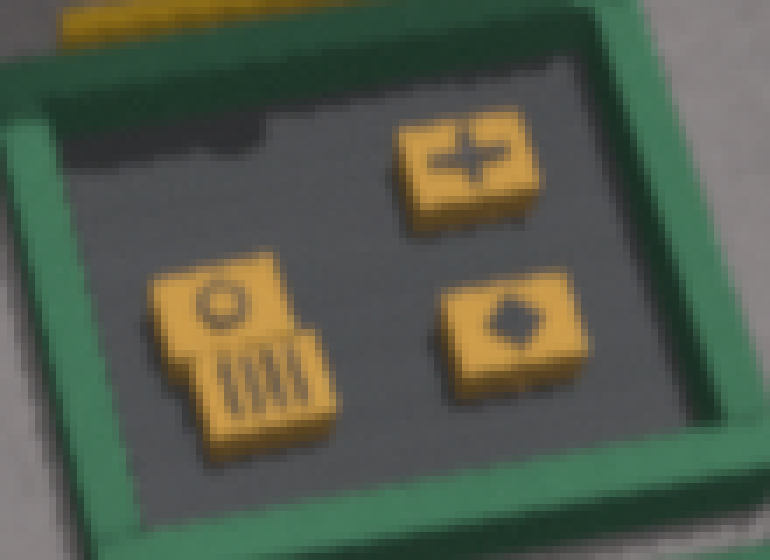

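The ring die lies flat beside the bars die and all four are still pattern up. Now I tip the plate on the lip.

```bash
python3 -m pendant '[{"offset":[0,-0.5,30],"yaw":0,"hand":0.8},{"offset":[0,0,30],"yaw":0,"hand":0.8},{"offset":[0,0,15],"yaw":0,"hand":0.8},{"offset":[0,0,3],"yaw":0,"hand":0.8},{"offset":[0,0,3],"yaw":0,"hand":0.8},{"offset":[0,0,3],"yaw":0,"hand":0.8},{"offset":[0,0,3],"yaw":0,"hand":0.8},{"offset":[0,0,0],"yaw":0,"hand":0.8}]' 40
python3 -c "
from h import *
s=st();print(np.round(s['torque'],2))"
```

```text
time: 31.15
eef_pos: [0.4854, 0.0143, 0.0708]
orientation: [0.013, 3.14, 0.0]
contact_force: [-1.3, 1.5, -3.1]
width: 0.0902
grip_force: 40.0
t 31.15 tcp [0.4854 0.0143 0.0708] rv [0.013 3.14  0.   ] F [-1.3  1.5 -3.1] w 0.0902 g 40.0
[ 0.09 -0.02  0.06]
```

```bash
python3 -m pendant '[{"offset":[0,0,3],"yaw":0,"hand":0.8},{"offset":[0,0,3],"yaw":0,"hand":0.8},{"offset":[0,0,3],"yaw":0,"hand":0.8},{"offset":[0,0,3],"yaw":0,"hand":0.8}]'
python3 -m pendant '[{"offset":[0,0,2],"yaw":0,"hand":0.8},{"offset":[0,0,2],"yaw":0,"hand":0.8},{"offset":[0,0,0],"yaw":0,"hand":0.8},{"offset":[0,0,0],"yaw":0,"hand":0.8}]'
python3 -m pendant '[{"offset":[0,0,-15],"yaw":0,"hand":0.8},{"offset":[0,0,-35],"yaw":0,"hand":0.8},{"offset":[0,0,-35],"yaw":0,"hand":0.8},{"offset":[0,0,0],"yaw":0,"hand":0.8},{"offset":[0,0,0],"yaw":0,"hand":0.8}]' 60
python3 -c "
from h import *
s=st();print(np.round(s['torque'],2));save('wrist','w6');save('scene','s6');save('top','t6')"
```

```text
time: 31.55
eef_pos: [0.4822, 0.0141, 0.0581]
orientation: [-0.013, -3.137, -0.0]
contact_force: [-8.7, 1.0, 1.9]
width: 0.0896
grip_force: 40.0
time: 31.95
eef_pos: [0.4814, 0.014, 0.0537]
orientation: [-0.014, -3.135, 0.0]
contact_force: [-8.2, -0.6, -0.5]
width: 0.0898
grip_force: 40.0
time: 32.45
eef_pos: [0.4846, 0.014, 0.1385]
orientation: [0.014, 3.141, 0.0]
contact_force: [-1.2, 0.1, -8.6]
width: 0.0898
grip_force: 60.0
t 32.45 tcp [0.4846 0.014  0.1385] rv [0.014 3.141 0.   ] F [-1.2  0.1 -8.6] w 0.0898 g 60.0
[ 0.08  0.06 -0.04]
```

View pics/w6.png

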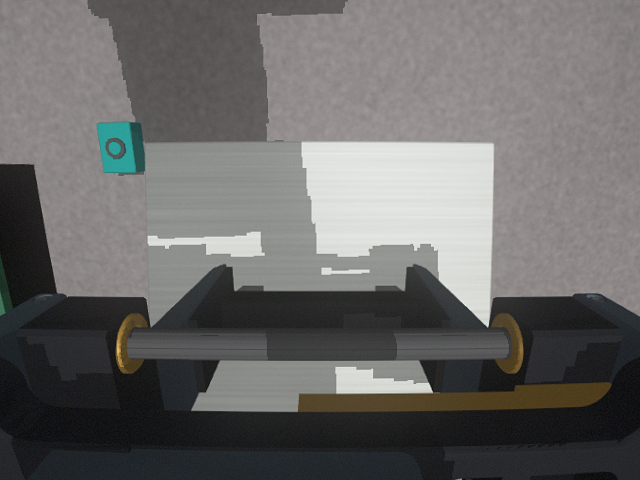

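```bash
cat > tilt.py <<'E'
from h import *
s=ctrl.sense(); p=np.array(s['eef_pos'])+[0,0,.019]
for th in (0,5,10,13,15,18,20):
    t=np.radians(th); c,sn=np.cos(t),np.sin(t); f=lambda x,z:(x*c-z*sn, x*sn+z*c)
    X,Z=f(-.088,-.035); Xl,Zl=f(-.088,-.045)
    a=w2pix('wrist',p+[X,.1,Z]);b=w2pix('wrist',p+[X,-.1,Z]); print(th,np.round(a),np.round(b),'low edge dx,dz',round(Xl,4),round(Zl,4))
E
python3 tilt.py
```

```text
0 [512. 120.] [123. 124.] low edge dx,dz -0.088 -0.045
5 [504. 128.] [131. 131.] low edge dx,dz -0.0837 -0.0525
10 [497. 135.] [139. 139.] low edge dx,dz -0.0788 -0.0596
13 [493. 140.] [143. 144.] low edge dx,dz -0.0756 -0.0636
15 [490. 144.] [145. 147.] low edge dx,dz -0.0734 -0.0662
18 [487. 149.] [149. 152.] low edge dx,dz -0.0698 -0.07
20 [485. 153.] [151. 156.] low edge dx,dz -0.0673 -0.0724
```

The plate is tilted about 14° (near edge at row 142, 347 px wide) and the grip holds it. Now I move over the bed.

```bash
python3 -m pendant '[{"offset":[-20,0,0],"yaw":0,"hand":0.8},{"offset":[-30,0,0],"yaw":0,"hand":0.8},{"offset":[-30,0,0],"yaw":0,"hand":0.8},{"offset":[-30,0,0],"yaw":0,"hand":0.8},{"offset":[-30,0,0],"yaw":0,"hand":0.8},{"offset":[-28,0,0],"yaw":0,"hand":0.8},{"offset":[0,0,0],"yaw":0,"hand":0.8},{"offset":[0,0,0],"yaw":0,"hand":0.8}]'
python3 tilt.py | head -0; python3 -c "
from h import *
s=st();plan(.6525,.0145,.085,89.5)
im=save('wrist','w7'); save('scene','s7')"; python3 tilt.py | sed -n 3,6p
```

```text
time: 33.4
eef_pos: [0.6517, 0.0127, 0.1359]
orientation: [-0.013, -3.136, -0.0]
contact_force: [-0.1, -0.3, -8.3]
width: 0.0897
grip_force: 60.0
t 33.4 tcp [0.6517 0.0127 0.1359] rv [-0.013 -3.136 -0.   ] F [-0.1 -0.3 -8.3] w 0.0897 g 60.0
phi now 89.5 q6 -1.56 | yaw 0.0 then offset -0.7 1.9 50.9 mm (norm 51)
10 [497. 135.] [138. 139.] low edge dx,dz -0.0788 -0.0596
13 [493. 140.] [143. 144.] low edge dx,dz -0.0756 -0.0636
15 [490. 144.] [145. 147.] low edge dx,dz -0.0734 -0.0662
18 [487. 149.] [149. 152.] low edge dx,dz -0.0698 -0.07Exception ignored on flushing sys.stdout:
BrokenPipeError: [Errno 32] Broken pipe
```

View pics/w7.png

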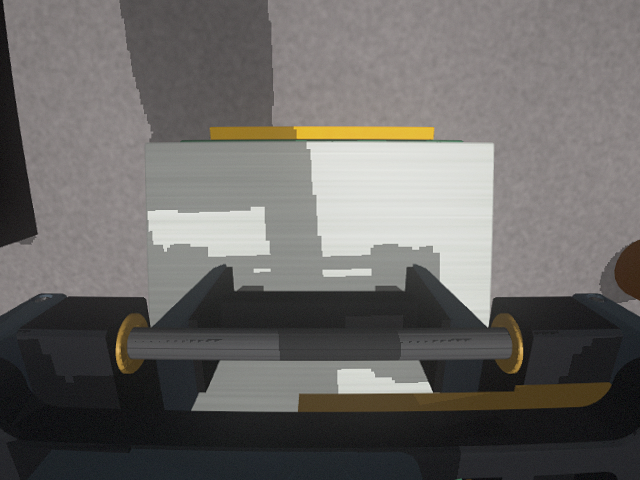

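Tilt held. The lip is centred at column 322 and the plate at 320. I check the lip's world position from here.

```bash
python3 -c "
from h import *
g=cv2.imread('pics/w7.png')
for u in (240,322,420):
    print(u,[(r,g[r,u].tolist()) for r in range(122,146,2)])
for u,v in ((210,133),(434,133),(240,139),(420,139),(240,127),(420,127)): print(u,v,np.round(pix2w('wrist',u,v,.046),4))"
```

```text
240 [(122, [88, 89, 93]), (124, [88, 90, 94]), (126, [78, 99, 118]), (128, [38, 122, 156]), (130, [37, 121, 153]), (132, [41, 121, 153]), (134, [39, 121, 152]), (136, [40, 120, 152]), (138, [38, 116, 149]), (140, [60, 75, 51]), (142, [121, 127, 123]), (144, [136, 139, 139])]
322 [(122, [144, 146, 152]), (124, [139, 142, 148]), (126, [90, 159, 196]), (128, [53, 190, 231]), (130, [56, 188, 229]), (132, [52, 187, 229]), (134, [54, 185, 229]), (136, [57, 188, 231]), (138, [55, 171, 218]), (140, [68, 83, 63]), (142, [195, 202, 200]), (144, [216, 221, 221])]
420 [(122, [135, 137, 144]), (124, [143, 144, 150]), (126, [139, 149, 163]), (128, [53, 191, 230]), (130, [56, 190, 230]), (132, [61, 191, 231]), (134, [55, 185, 229]), (136, [60, 188, 231]), (138, [58, 179, 226]), (140, [67, 78, 62]), (142, [182, 190, 184]), (144, [218, 222, 220])]
210 133 [ 0.567  -0.0645  0.046 ]
434 133 [0.5685 0.0959 0.046 ]
240 139 [ 0.5715 -0.0432  0.046 ]
420 139 [0.5726 0.086  0.046 ]
240 127 [ 0.5633 -0.0427  0.046 ]
420 127 [0.5643 0.0855 0.046 ]
```

```bash
python3 -m pendant '[{"offset":[-1,1.5,15],"yaw":0,"hand":0.8},{"offset":[0,0,20],"yaw":0,"hand":0.8},{"offset":[0,0,8],"yaw":0,"hand":0.8},{"offset":[0,0,3],"yaw":0,"hand":0.8},{"offset":[0,0,2],"yaw":0,"hand":0.8},{"offset":[0,0,0],"yaw":0,"hand":0.8}]'
python3 -m pendant '[{"offset":[0,0,1],"yaw":0,"hand":0.8},{"offset":[0,0,1],"yaw":0,"hand":0.8},{"offset":[0,0,0],"yaw":0,"hand":0.8},{"offset":[0,0,0],"yaw":0,"hand":0.8}]'
```

```text
time: 34.1
eef_pos: [0.6541, 0.0141, 0.0916]
orientation: [0.013, 3.14, 0.0]
contact_force: [-0.1, 0.2, -7.2]
width: 0.0896
grip_force: 60.0
time: 34.5
eef_pos: [0.6539, 0.0142, 0.0891]
orientation: [0.013, 3.141, 0.0]
contact_force: [0.2, 0.9, -7.3]
width: 0.0896
grip_force: 60.0
```

```bash
python3 -m pendant '[{"offset":[1,0,2],"yaw":0,"hand":0.8},{"offset":[0,0,2],"yaw":0,"hand":0.8},{"offset":[0,0,0],"yaw":0,"hand":0.8}]'
python3 -m pendant '[{"offset":[0,0,1.5],"yaw":0,"hand":0.8},{"offset":[0,0,0],"yaw":0,"hand":0.8}]'
python3 -m pendant '[{"offset":[0,0,1.5],"yaw":0,"hand":0.8},{"offset":[0,0,0],"yaw":0,"hand":0.8}]'
python3 -m pendant '[{"offset":[0,0,1.5],"yaw":0,"hand":0.8},{"offset":[0,0,0],"yaw":0,"hand":0.8}]'
```

```text
time: 34.8
eef_pos: [0.6524, 0.0142, 0.0844]
orientation: [-0.013, -3.141, -0.0]
contact_force: [0.1, -0.3, -7.8]
width: 0.0894
grip_force: 60.0
time: 35.0
eef_pos: [0.6527, 0.0142, 0.0832]
orientation: [-0.013, -3.141, -0.0]
contact_force: [-0.2, 0.6, -8.1]
width: 0.0895
grip_force: 60.0
time: 35.2
eef_pos: [0.6527, 0.0142, 0.0817]
orientation: [-0.013, -3.141, -0.0]
contact_force: [0.4, 0.8, -8.3]
width: 0.0898
grip_force: 60.0
time: 35.4
eef_pos: [0.6531, 0.0142, 0.0807]
orientation: [0.013, 3.141, 0.0]
contact_force: [1.3, -0.6, -4.7]
width: 0.0892
grip_force: 60.0
```

Contact with the near rim at z≈0.081. I hold there a moment, then pivot down along the arc.

```bash
python3 -m pendant '[{"offset":[0,0,0.5],"yaw":0,"hand":0.8},{"offset":[0,0,0],"yaw":0,"hand":0.8},{"offset":[0,0,0],"yaw":0,"hand":0.8},{"offset":[0,0,0],"yaw":0,"hand":0.8},{"offset":[0,0,0],"yaw":0,"hand":0.8},{"offset":[0,0,0],"yaw":0,"hand":0.8}]' 35
python3 -m pendant '[{"offset":[-2.2,0,2.7],"yaw":0,"hand":0.8},{"offset":[0,0,0],"yaw":0,"hand":0.8},{"offset":[-2.1,0,2.7],"yaw":0,"hand":0.8},{"offset":[0,0,0],"yaw":0,"hand":0.8},{"offset":[-2,0,2.8],"yaw":0,"hand":0.8},{"offset":[0,0,0],"yaw":0,"hand":0.8},{"offset":[0,0,0],"yaw":0,"hand":0.8}]'
python3 -c "
from h import *
s=st();g=save('wrist','w8')
for u in (230,320,420): print([(r,g[r,u].tolist()) for r in range(112,146,3)])
for r in (160,): print([(u,g[r,u].tolist()) for u in list(range(120,156,4))+list(range(486,520,4))])"; python3 tilt.py
```

```text
time: 36.0
eef_pos: [0.6534, 0.0141, 0.0804]
orientation: [0.013, 3.14, 0.0]
contact_force: [1.8, 0.0, -1.8]
width: 0.0897
grip_force: 35.0
time: 36.7
eef_pos: [0.6594, 0.0141, 0.0717]
orientation: [0.013, 3.141, 0.0]
contact_force: [3.0, -0.8, -2.0]
width: 0.0899
grip_force: 35.0
t 36.7 tcp [0.6594 0.0141 0.0717] rv [0.013 3.141 0.   ] F [ 3.  -0.8 -2. ] w 0.0899 g 35.0
[(112, [149, 116, 35]), (115, [150, 118, 35]), (118, [150, 116, 36]), (121, [150, 119, 39]), (124, [89, 77, 41]), (127, [58, 85, 67]), (130, [101, 108, 101]), (133, [140, 141, 137]), (136, [141, 141, 136]), (139, [140, 141, 138]), (142, [145, 145, 140]), (145, [140, 142, 140])]
[(112, [230, 186, 53]), (115, [230, 185, 54]), (118, [230, 184, 53]), (121, [232, 187, 55]), (124, [83, 80, 58]), (127, [87, 125, 97]), (130, [179, 181, 173]), (133, [223, 224, 219]), (136, [223, 225, 221]), (139, [225, 226, 222]), (142, [227, 228, 224]), (145, [226, 227, 223])]
[(112, [229, 185, 52]), (115, [229, 184, 53]), (118, [228, 185, 55]), (121, [230, 186, 55]), (124, [97, 84, 57]), (127, [77, 95, 77]), (130, [132, 144, 135]), (133, [2
[... 232 characters left out ...]
 143, 141]), (144, [139, 142, 138]), (148, [142, 143, 138]), (152, [143, 145, 141]), (486, [222, 224, 220]), (490, [223, 224, 221]), (494, [223, 225, 220]), (498, [223, 224, 220]), (502, [130, 137, 130]), (506, [142, 137, 137]), (510, [142, 137, 137]), (514, [142, 136, 137]), (518, [140, 136, 134])]
0 [513. 120.] [122. 124.] low edge dx,dz -0.088 -0.045
5 [505. 127.] [131. 131.] low edge dx,dz -0.0837 -0.0525
10 [497. 135.] [138. 139.] low edge dx,dz -0.0788 -0.0596
13 [493. 140.] [142. 144.] low edge dx,dz -0.0756 -0.0636
15 [491. 143.] [145. 147.] low edge dx,dz -0.0734 -0.0662
18 [487. 149.] [149. 152.] low edge dx,dz -0.0698 -0.07
20 [485. 152.] [151. 155.] low edge dx,dz -0.0673 -0.0724
```

```bash
python3 -m pendant '[{"offset":[-1.9,0,2.8],"yaw":0,"hand":0.8},{"offset":[0,0,0],"yaw":0,"hand":0.8},{"offset":[-1.8,0,2.9],"yaw":0,"hand":0.8},{"offset":[0,0,0],"yaw":0,"hand":0.8},{"offset":[-1.7,0,3],"yaw":0,"hand":0.8},{"offset":[0,0,0],"yaw":0,"hand":0.8},{"offset":[0,0,0],"yaw":0,"hand":0.8}]'
python3 -m pendant '[{"offset":[-0.5,0,1],"yaw":0,"hand":0.8},{"offset":[0,0,0],"yaw":0,"hand":0.8},{"offset":[0,0,0],"yaw":0,"hand":0.8}]'
python3 -c "
from h import *
s=st();print(np.round(s['torque'],2));g=save('wrist','w9')
for u in (230,320,420): print([(r,g[r,u].tolist()) for r in range(112,136,3)])"
```

```text
time: 37.45
eef_pos: [0.6643, 0.0141, 0.0626]
orientation: [-0.013, -3.141, -0.0]
contact_force: [2.7, -0.8, -3.2]
width: 0.0895
grip_force: 35.0
time: 37.75
eef_pos: [0.6645, 0.0141, 0.0623]
orientation: [-0.013, -3.141, -0.0]
contact_force: [-0.2, -0.4, 0.5]
width: 0.0895
grip_force: 35.0
t 37.75 tcp [0.6645 0.0141 0.0623] rv [-0.013 -3.141 -0.   ] F [-0.2 -0.4  0.5] w 0.0895 g 35.0
[0.12 0.52 0.02]
[(112, [122, 97, 33]), (115, [58, 85, 67]), (118, [58, 85, 65]), (121, [135, 136, 133]), (124, [139, 140, 135]), (127, [138, 140, 134]), (130, [139, 140, 135]), (133, [142, 142, 139])]
[(112, [144, 114, 51]), (115, [71, 92, 75]), (118, [85, 130, 100]), (121, [212, 212, 205]), (124, [220, 221, 216]), (127, [222, 224, 220]), (130, [222, 223, 218]), (133, [223, 224, 221])]
[(112, [169, 134, 54]), (115, [73, 93, 75]), (118, [92, 137, 106]), (121, [215, 214, 208]), (124, [221, 223, 218]), (127, [223, 225, 220]), (130, [225, 227, 222]), (133, [222, 224, 220])]
```

```bash
python3 -m pendant '[{"offset":[0,0,1],"yaw":0,"hand":0.8},{"offset":[0,0,0],"yaw":0,"hand":0.8},{"offset":[0,0,0],"yaw":0,"hand":1},{"offset":[0,0,0],"yaw":0,"hand":1},{"offset":[0,0,0],"yaw":0,"hand":1},{"offset":[0,0,0],"yaw":0,"hand":1},{"offset":[0,0,0],"yaw":0,"hand":1}]'
python3 -m pendant '[{"offset":[0,0,-3],"yaw":0,"hand":1},{"offset":[0,0,-5],"yaw":0,"hand":1},{"offset":[0,0,-5],"yaw":0,"hand":1}]'
python3 -c "
from h import *
s=st();print(np.round(s['torque'],2))"
```

```text
time: 38.5
eef_pos: [0.6651, 0.0141, 0.0609]
orientation: [-0.013, -3.142, -0.0]
contact_force: [0.1, -0.1, -0.4]
width: 0.0917
grip_force: 0.0
time: 38.8
eef_pos: [0.6652, 0.0141, 0.0746]
orientation: [0.013, 3.141, 0.0]
contact_force: [-1.0, -0.9, -0.0]
width: 0.0911
grip_force: 0.0
t 38.8 tcp [0.6652 0.0141 0.0746] rv [0.013 3.141 0.   ] F [-1.  -0.9 -0. ] w 0.0911 g 0.0
[0.07 0.   0.  ]
```

```bash
python3 -m pendant '[{"offset":[0,0,-40],"yaw":0,"hand":1},{"offset":[0,0,-45],"yaw":0,"hand":0.8},{"offset":[0,0,-45],"yaw":0,"hand":0.8}]'
python3 -c "
from h import *
plan(.50,-.31,.22,87.6)"
```

```text
time: 39.1
eef_pos: [0.6648, 0.014, 0.206]
orientation: [-0.013, -3.141, -0.0]
contact_force: [2.2, 0.2, 0.7]
width: 0.0778
grip_force: 0.0
phi now 89.5 q6 -1.56 | yaw 1.9 then offset 151.0 -330.6 -14.0 mm (norm 364)
```

```bash
python3 -m pendant '[{"offset":[0,0,-10],"yaw":1.9,"hand":0.8},{"offset":[18,-41,0],"yaw":0,"hand":0.8},{"offset":[18,-41,0],"yaw":0,"hand":0.8},{"offset":[18,-41,0],"yaw":0,"hand":0.8},{"offset":[18,-41,0],"yaw":0,"hand":0.8},{"offset":[18,-41,0],"yaw":0,"hand":0.8},{"offset":[18,-41,0],"yaw":0,"hand":0.8},{"offset":[18,-41,0],"yaw":0,"hand":0.8}]'
python3 -m pendant '[{"offset":[25,-44,0],"yaw":0,"hand":0.8},{"offset":[0,0,0],"yaw":0,"hand":0.8},{"offset":[0,0,0],"yaw":0,"hand":0.8}]'
cat > con.py <<'E'
from fit import *
def con(cam):
    cal=ctrl.get_calibration(cam); im=ctrl.camera(cam); H,S,V=cv2.split(cv2.cvtColor(im,cv2.COLOR_RGB2HSV))
    def blob(m,z,name):
        n,l,s,c=cv2.connectedComponentsWithStats(m.astype(np.uint8))
        for i in sorted(range(1,n),key=lambda i:-s[i,4])[:2]:
            if s[i,4]>30: print(cam,name,'px',np.round(c[i]),'area',s[i,4],'w',np.round(pix2w(cam,*c[i],z,cal),4))
    v=S>120
    blob(v&((H<6)|(H>174))&(V>90),.115,'red')
    blob(v&(H>105)&(H<125)&(V>90),.078,'blue')
    blob(v&(H>20)&(H<32)&(V>110),.078,'yel')
    blob((S>150)&(H>50)&(H<75)&(V>100),.078,'grn')
    return im
if __name__=='__main__':
    for c in ['wrist','top','scene']: im=con(c); cv2.imwrite('pics/con_%s.png'%c,im[:,:,::-1])
    plan(.5455,-.2995,.15,87.6)
    for t in ['knob','key_green_top','key_yellow_top','key_blue_top','platen','bed']:
      for c in (['wrist','scene'] if t[0] in 'k' else ['top','scene']):
        print(c,t,[(np.round(d['point'],4).tolist(),round(d['p'],2)) for d in ctrl.spot_point(t,c)][:2])
    for c in ['top','scene']:
        d=ctrl.cut_out('platen',c)
        for r,a in rect(c,d[0]['mask'],.046):
            if a>500: print(c,'platen',np.round(r[0]),np.round(r[1]),round(r[2],1))
E
python3 con.py
```

```text
time: 39.9
eef_pos: [0.5262, -0.269, 0.2148]
orientation: [0.065, 3.14, -0.001]
contact_force: [1.5, -0.7, 0.3]
width: 0.073
grip_force: 0.0
time: 40.2
eef_pos: [0.5002, -0.3106, 0.2146]
orientation: [0.07, 3.14, 0.0]
contact_force: [0.1, -0.4, -0.5]
width: 0.0727
grip_force: 0.0
wrist red px [331. 289.] area 1121 w [ 0.5421 -0.302   0.115 ]
wrist blue px [363. 189.] area 790 w [ 0.4659 -0.2705  0.078 ]
wrist yel px [591. 265.] area 1952 w [ 0.5468 -0.0525  0.078 ]
wrist yel px [248. 189.] area 808 w [ 0.4616 -0.3704  0.078 ]
wrist grn px [307. 190.] area 524 w [ 0.4647 -0.3196  0.078 ]
top yel px [296. 237.] area 218 w [0.5613 0.0117 0.078 ]
top yel px [425. 273.] area 60 w [ 0.4619 -0.3722  0.078 ]
scene red px [215. 239.] area 101 w [ 0.5394 -0.2992  0.115 ]
scene blue px [229. 218.] area 98 w [ 0.4655 -0.2672  0.078 ]
scene yel px [362. 242.] area 231 w [0.5876 0.0093 0.078 ]
scene yel px [184. 224.] area 101 w [ 0.4614 -0.367   0.078 ]
phi now 87.7 q6 -2.10 | yaw 0.1 then offset -43.7 11.1 64.2 mm (norm 78)
wrist knob [([0.5429, -0.3007, 0.109], 0.7)]
scene knob [([0.5412, -0.2969, 0.1076], 0.66), ([0.6668, 0.0122, 0.0842], 0.39)]
wrist key_green_top [([0.4632, -0.3199, 0.0805], 0.79)]
scene key_green_top [([0.4647, -0.3195, 0.083], 0.68), ([0.4636, -0.374, 0.0817], 0.57)]
wrist key_yellow_top [([0.4604, -0.3736, 0.0777], 0.89)]
scene key_yellow_top [([0.4653, -0.3728, 0.0801], 0.6)]
wrist key_blue_top [([0.4649, -0.2718, 0.0818], 0.74)]
scene key_blue_top [([0.468, -0.2714, 0.0825], 0.41)]
top platen [([0.6665, 0.0148, 0.0351], 0.96)]
scene platen [([0.6618, 0.016, 0.0364], 0.65)]
top bed []
scene bed []
top platen [663.  15.] [203. 178.] 89.7
scene platen [665.  17.] [202. 180.] 89.5
```

The plate is centred on the bed and square. The console fit gives a yaw of -2.4°, with the knob at (0.542, -0.301). Now I grip the knob.

```bash
python3 -m pendant '[{"offset":[-21,4.5,20],"yaw":0,"hand":0.6},{"offset":[-20,4,30],"yaw":0,"hand":0.6},{"offset":[0,0,30],"yaw":0,"hand":0.6},{"offset":[0,0,20],"yaw":0,"hand":0.6},{"offset":[0,0,0],"yaw":0,"hand":0.6},{"offset":[0,0,0],"yaw":0,"hand":0.6}]'
python3 -c "
from h import *
plan(.5425,-.3010,.088,87.6)
from con import con; con('wrist')"
```

```text
time: 41.65
eef_pos: [0.5422, -0.3033, 0.1144]
orientation: [0.066, 3.141, -0.0]
contact_force: [0.3, -0.4, -0.2]
width: 0.055
grip_force: 0.0
phi now 87.6 q6 -2.06 | yaw 0.0 then offset -0.2 2.3 26.4 mm (norm 26)
wrist red px [322. 295.] area 2822 w [ 0.5425 -0.3019  0.115 ]
wrist red px [345. 363.] area 51 w [ 0.5848 -0.2903  0.115 ]
wrist blue px [371. 141.] area 1914 w [ 0.4659 -0.2704  0.078 ]
wrist yel px [196. 141.] area 2001 w [ 0.4615 -0.3702  0.078 ]
wrist yel px [621. 259.] area 880 w [ 0.5444 -0.1077  0.078 ]
wrist grn px [288. 141.] area 1155 w [ 0.4641 -0.3173  0.078 ]
```

```bash
python3 -m pendant '[{"offset":[0,1.5,13],"yaw":0,"hand":0.6},{"offset":[0,0,13],"yaw":0,"hand":0.6},{"offset":[0,0,0],"yaw":0,"hand":0.6},{"offset":[0,0,0],"yaw":0,"hand":0.2},{"offset":[0,0,0],"yaw":0,"hand":0.2},{"offset":[0,0,0],"yaw":0,"hand":0.2},{"offset":[0,0,0],"yaw":0,"hand":0.2},{"offset":[0,0,0],"yaw":0,"hand":0.2}]' 40
python3 -c "
from h import *
st();c,s=np.cos(np.radians(-2.45)),np.sin(np.radians(-2.45))
for x,y in [(-.002,.022),(.026,.022),(.026,-.022),(.054,-.022),(.054,.022),(.082,.022)]: print(np.round([.534+x*c-y*s,-.3228+x*s+y*c],4))"
```

```text
time: 42.5
eef_pos: [0.5423, -0.3018, 0.0885]
orientation: [0.065, 3.14, -0.001]
contact_force: [-0.2, -0.6, 0.9]
width: 0.0272
grip_force: 40.0
t 42.5 tcp [ 0.5423 -0.3018  0.0885] rv [ 6.50e-02  3.14e+00 -1.00e-03] F [-0.2 -0.6  0.9] w 0.0272 g 40.0
[ 0.5329 -0.3007]
[ 0.5609 -0.3019]
[ 0.559  -0.3459]
[ 0.587  -0.3471]
[ 0.5889 -0.3031]
[ 0.6169 -0.3043]
```

```bash
python3 -m pendant '[{"offset":[4,0,0],"yaw":0,"hand":0.2},{"offset":[3,0,0],"yaw":0,"hand":0.2},{"offset":[1,0,0],"yaw":0,"hand":0.2},{"offset":[0,0,0],"yaw":0,"hand":0.2}]'
python3 -m pendant '[{"offset":[1,0,0],"yaw":0,"hand":0.2},{"offset":[1,0,0],"yaw":0,"hand":0.2},{"offset":[0,0,0],"yaw":0,"hand":0.2}]'
```

```text
time: 42.9
eef_pos: [0.5341, -0.3015, 0.0884]
orientation: [0.066, 3.14, -0.001]
contact_force: [1.1, -0.8, 2.1]
width: 0.0277
grip_force: 40.0
time: 43.2
eef_pos: [0.5323, -0.3014, 0.0884]
orientation: [0.065, 3.14, -0.001]
contact_force: [1.0, -0.3, 3.6]
width: 0.0273
grip_force: 40.0
```

```bash
python3 -m pendant '[{"offset":[1.5,0,0],"yaw":0,"hand":0.2},{"offset":[1.5,0,0],"yaw":0,"hand":0.2},{"offset":[0,0,0],"yaw":0,"hand":0.2}]'
```

```text
time: 43.5
eef_pos: [0.5311, -0.3014, 0.0884]
orientation: [0.066, 3.136, -0.001]
contact_force: [6.0, -0.7, 1.5]
width: 0.027
grip_force: 40.0
```

The near stop is felt at x≈0.532. Now forward to the first crossing, then right.

```bash
python3 -m pendant '[{"offset":[-8,0,0],"yaw":0,"hand":0.2},{"offset":[-8,0,0],"yaw":0,"hand":0.2},{"offset":[-8,0,0],"yaw":0,"hand":0.2},{"offset":[-6.5,0,0],"yaw":0,"hand":0.2},{"offset":[0,0,0],"yaw":0,"hand":0.2},{"offset":[0,0,0],"yaw":0,"hand":0.2}]'
python3 -m pendant '[{"offset":[0,-5,0],"yaw":0,"hand":0.2},{"offset":[0,-5,0],"yaw":0,"hand":0.2},{"offset":[0,0,0],"yaw":0,"hand":0.2}]'
```

```text
time: 44.1
eef_pos: [0.5596, -0.3025, 0.0884]
orientation: [-0.065, -3.141, 0.001]
contact_force: [0.7, -0.9, 5.0]
width: 0.0275
grip_force: 40.0
time: 44.4
eef_pos: [0.5591, -0.3123, 0.0884]
orientation: [-0.066, -3.141, -0.001]
contact_force: [1.6, 0.1, 5.0]
width: 0.0271
grip_force: 40.0
```

```bash
python3 -m pendant '[{"offset":[0,-8,0],"yaw":0,"hand":0.2},{"offset":[0,-8,0],"yaw":0,"hand":0.2},{"offset":[0,-8,0],"yaw":0,"hand":0.2},{"offset":[0,-6,0],"yaw":0,"hand":0.2},{"offset":[0,-4,0],"yaw":0,"hand":0.2},{"offset":[0,0,0],"yaw":0,"hand":0.2},{"offset":[0,0,0],"yaw":0,"hand":0.2}]'
python3 -m pendant '[{"offset":[-5,0,0],"yaw":0,"hand":0.2},{"offset":[-5,0,0],"yaw":0,"hand":0.2},{"offset":[0,0,0],"yaw":0,"hand":0.2}]'
```

```text
time: 45.1
eef_pos: [0.5576, -0.3461, 0.0883]
orientation: [-0.066, -3.14, -0.001]
contact_force: [1.0, -0.1, 5.2]
width: 0.0274
grip_force: 40.0
time: 45.4
eef_pos: [0.5673, -0.3465, 0.0883]
orientation: [-0.065, -3.139, -0.001]
contact_force: [-0.1, -1.2, 5.3]
width: 0.0275
grip_force: 40.0
```

```bash
python3 -m pendant '[{"offset":[-8,0,0],"yaw":0,"hand":0.2},{"offset":[-7,0,0],"yaw":0,"hand":0.2},{"offset":[-3.5,0,0],"yaw":0,"hand":0.2},{"offset":[0,0,0],"yaw":0,"hand":0.2},{"offset":[0,0,0],"yaw":0,"hand":0.2}]'
python3 -m pendant '[{"offset":[0,5,0],"yaw":0,"hand":0.2},{"offset":[0,5,0],"yaw":0,"hand":0.2},{"offset":[0,0,0],"yaw":0,"hand":0.2}]'
```

```text
time: 45.9
eef_pos: [0.5857, -0.3472, 0.0883]
orientation: [-0.065, -3.139, -0.001]
contact_force: [-0.5, -0.4, 5.9]
width: 0.0275
grip_force: 40.0
time: 46.2
eef_pos: [0.5861, -0.337, 0.0883]
orientation: [-0.065, -3.14, -0.001]
contact_force: [0.0, 1.0, 5.1]
width: 0.0272
grip_force: 40.0
```

```bash
python3 -m pendant '[{"offset":[0,8,0],"yaw":0,"hand":0.2},{"offset":[0,8,0],"yaw":0,"hand":0.2},{"offset":[0,8,0],"yaw":0,"hand":0.2},{"offset":[0,6,0],"yaw":0,"hand":0.2},{"offset":[0,4,0],"yaw":0,"hand":0.2},{"offset":[0,0,0],"yaw":0,"hand":0.2},{"offset":[0,0,0],"yaw":0,"hand":0.2}]'
python3 -m pendant '[{"offset":[-7,0,0],"yaw":0,"hand":0.2},{"offset":[-7,0,0],"yaw":0,"hand":0.2},{"offset":[-7,0,0],"yaw":0,"hand":0.2},{"offset":[0,0,0],"yaw":0,"hand":0.2},{"offset":[0,0,0],"yaw":0,"hand":0.2}]'
```

```text
time: 46.9
eef_pos: [0.5876, -0.3037, 0.0884]
orientation: [-0.065, -3.14, 0.0]
contact_force: [-0.4, -0.9, 6.1]
width: 0.0269
grip_force: 40.0
time: 47.4
eef_pos: [0.6091, -0.3047, 0.0884]
orientation: [-0.065, -3.141, 0.0]
contact_force: [0.2, -0.6, 6.3]
width: 0.0271
grip_force: 40.0
```

```bash
python3 -m pendant '[{"offset":[-4,0,0],"yaw":0,"hand":0.2},{"offset":[-3,0,0],"yaw":0,"hand":0.2},{"offset":[0,0,0],"yaw":0,"hand":0.2}]'
python3 -m pendant '[{"offset":[-2,0,0],"yaw":0,"hand":0.2},{"offset":[-2,0,0],"yaw":0,"hand":0.2},{"offset":[0,0,0],"yaw":0,"hand":0.2}]'
```

```text
time: 47.7
eef_pos: [0.6155, -0.3049, 0.0884]
orientation: [-0.065, -3.139, 0.0]
contact_force: [-1.1, -1.4, 6.4]
width: 0.0271
grip_force: 40.0
time: 48.0
eef_pos: [0.6166, -0.305, 0.0883]
orientation: [-0.065, -3.133, -0.001]
contact_force: [-7.5, -0.9, 10.0]
width: 0.0272
grip_force: 40.0
```

Far notch reached, 84.5 mm of travel with the stop felt. I release the knob and go to the green key.

```bash
python3 -m pendant '[{"offset":[2.5,0,0],"yaw":0,"hand":0.2},{"offset":[0,0,0],"yaw":0,"hand":0.6},{"offset":[0,0,0],"yaw":0,"hand":0.6},{"offset":[0,0,0],"yaw":0,"hand":0.6},{"offset":[0,0,0],"yaw":0,"hand":0.6},{"offset":[0,0,-20],"yaw":0,"hand":0.6},{"offset":[0,0,-30],"yaw":0,"hand":0.6},{"offset":[0,0,-20],"yaw":0,"hand":0.3}]'
python3 -c "
from h import *
plan(.464,-.3199,.11,87.6)"
```

```text
time: 48.8
eef_pos: [0.6179, -0.3048, 0.1594]
orientation: [0.065, 3.14, -0.0]
contact_force: [0.3, -0.6, 0.2]
width: 0.0493
grip_force: 0.0
phi now 87.6 q6 -2.00 | yaw 0.0 then offset 153.1 -21.5 49.4 mm (norm 162)
```

```bash
python3 -m pendant '[{"offset":[38,-5,0],"yaw":0,"hand":0},{"offset":[38,-5,0],"yaw":0,"hand":0},{"offset":[38,-6,0],"yaw":0,"hand":0},{"offset":[39,-5.5,0],"yaw":0,"hand":0},{"offset":[0,0,25],"yaw":0,"hand":0},{"offset":[0,0,24],"yaw":0,"hand":0},{"offset":[0,0,0],"yaw":0,"hand":0},{"offset":[0,0,0],"yaw":0,"hand":0}]'
python3 -c "
from h import *
st();plan(.464,-.3199,.081,87.6)
from con import con; con('scene')
for c in ['scene']: print(ctrl.spot_point('knob',c)[:1])
im=save('wrist','w10'); print([(d['point'],round(d['p'],2)) for d in ctrl.spot_point('key_green_top','wrist')][:1])"
```

```text
time: 49.6
eef_pos: [0.4639, -0.3198, 0.1091]
orientation: [-0.065, -3.14, -0.001]
contact_force: [-0.4, -0.3, 0.2]
width: 0.0003
grip_force: 0.0
t 49.6 tcp [ 0.4639 -0.3198  0.1091] rv [-6.50e-02 -3.14e+00 -1.00e-03] F [-0.4 -0.3  0.2] w 0.0003 g 0.0
phi now 87.6 q6 -2.15 | yaw 0.0 then offset -0.1 -0.1 28.1 mm (norm 28)
scene red px [217. 270.] area 132 w [ 0.6137 -0.3024  0.115 ]
scene blue px [229. 217.] area 97 w [ 0.4654 -0.2671  0.078 ]
scene yel px [363. 242.] area 233 w [0.5875 0.0104 0.078 ]
scene yel px [184. 223.] area 95 w [ 0.4612 -0.367   0.078 ]
[{'point': [0.6162, -0.3035, 0.1101], 'p': 0.47}]
[([0.4678, -0.3227, 0.0835], 0.58)]
```

```bash
python3 -m pendant '[{"offset":[0,0,15],"yaw":0,"hand":0},{"offset":[0,0,12],"yaw":0,"hand":0},{"offset":[0,0,2],"yaw":0,"hand":0},{"offset":[0,0,2],"yaw":0,"hand":0},{"offset":[0,0,2],"yaw":0,"hand":0},{"offset":[0,0,0],"yaw":0,"hand":0}]'
python3 -m pendant '[{"offset":[0,0,2],"yaw":0,"hand":0},{"offset":[0,0,0],"yaw":0,"hand":0},{"offset":[0,0,0],"yaw":0,"hand":0}]'
python3 -m pendant '[{"offset":[0,0,1],"yaw":0,"hand":0},{"offset":[0,0,0],"yaw":0,"hand":0},{"offset":[0,0,0],"yaw":0,"hand":0}]'
```

```text
time: 50.4
eef_pos: [0.4637, -0.3196, 0.0764]
orientation: [0.066, 3.141, 0.001]
contact_force: [-0.9, 2.5, 4.7]
width: 0.0005
grip_force: 2.3
time: 50.7
eef_pos: [0.4637, -0.3197, 0.0761]
orientation: [0.065, 3.14, -0.0]
contact_force: [-4.2, 3.9, 12.9]
width: 0.0005
grip_force: 7.1
time: 51.0
eef_pos: [0.4638, -0.3197, 0.0761]
orientation: [0.065, 3.14, -0.001]
contact_force: [-5.7, 4.0, 19.0]
width: 0.0005
grip_force: 9.8
```

Hard stop at 0.076 with more than 10 N, well above the key's 5 N. The networks also put the key tops at about 0.082, so green is fully down. I lift and go on to yellow, checking where it first touches.

```bash
python3 -m pendant '[{"offset":[0,0,-5],"yaw":0,"hand":0},{"offset":[0,0,-15],"yaw":0,"hand":0},{"offset":[0,0,-15],"yaw":0,"hand":0},{"offset":[0,-25,0],"yaw":0,"hand":0},{"offset":[0,-25,0],"yaw":0,"hand":0},{"offset":[0,0,0],"yaw":0,"hand":0},{"offset":[0,0,0],"yaw":0,"hand":0}]'
python3 -c "
from h import *
plan(.4617,-.3703,.084,87.6)"
```

```text
time: 51.7
eef_pos: [0.4615, -0.3699, 0.1077]
orientation: [-0.067, -3.141, -0.001]
contact_force: [0.3, -0.8, 0.1]
width: 0.0003
grip_force: 0.0
phi now 87.6 q6 -2.22 | yaw -0.0 then offset -0.2 -0.4 23.7 mm (norm 24)
```

```bash
python3 -m pendant '[{"offset":[0,0,15],"yaw":0,"hand":0},{"offset":[0,0,9],"yaw":0,"hand":0},{"offset":[0,0,0],"yaw":0,"hand":0}]'
for i in 1 ; do python3 -m pendant '[{"offset":[0,0,2],"yaw":0,"hand":0},{"offset":[0,0,0],"yaw":0,"hand":0}]'; done
python3 -m pendant '[{"offset":[0,0,2],"yaw":0,"hand":0},{"offset":[0,0,0],"yaw":0,"hand":0}]'
python3 -m pendant '[{"offset":[0,0,2],"yaw":0,"hand":0},{"offset":[0,0,0],"yaw":0,"hand":0}]'
python3 -m pendant '[{"offset":[0,0,2],"yaw":0,"hand":0},{"offset":[0,0,0],"yaw":0,"hand":0}]'
```

```text
time: 52.0
eef_pos: [0.461, -0.3685, 0.0827]
orientation: [-0.064, -3.139, -0.003]
contact_force: [-0.0, 0.9, 0.2]
width: 0.0004
grip_force: 0.0
time: 52.2
eef_pos: [0.4618, -0.3694, 0.0823]
orientation: [0.065, 3.141, 0.001]
contact_force: [-0.7, 1.0, 1.4]
width: 0.0003
grip_force: 0.7
time: 52.4
eef_pos: [0.462, -0.3697, 0.0804]
orientation: [0.066, 3.14, -0.0]
contact_force: [0.6, 0.7, 2.3]
width: 0.0001
grip_force: 1.2
time: 52.6
eef_pos: [0.462, -0.3698, 0.0783]
orientation: [0.066, 3.14, -0.0]
contact_force: [1.1, 1.1, 3.0]
width: 0.0005
grip_force: 1.8
time: 52.8
eef_pos: [0.462, -0.3698, 0.0763]
orientation: [0.066, 3.14, -0.0]
contact_force: [1.1, 2.5, 4.1]
width: 0.0006
grip_force: 2.4
```

The spring profile is confirmed: first touch at 0.082, bottom at about 0.076. I finish yellow and then press blue.

```bash
python3 -m pendant '[{"offset":[0,0,1.5],"yaw":0,"hand":0},{"offset":[0,0,0],"yaw":0,"hand":0},{"offset":[0,0,0],"yaw":0,"hand":0},{"offset":[0,0,0],"yaw":0,"hand":0},{"offset":[0,0,0],"yaw":0,"hand":0}]'
python3 -m pendant '[{"offset":[0,0,-4],"yaw":0,"hand":0},{"offset":[0,0,-15],"yaw":0,"hand":0},{"offset":[0,0,-15],"yaw":0,"hand":0},{"offset":[0,33,0],"yaw":0,"hand":0},{"offset":[0,33,0],"yaw":0,"hand":0},{"offset":[0,33.5,0],"yaw":0,"hand":0},{"offset":[0,0,0],"yaw":0,"hand":0},{"offset":[0,0,0],"yaw":0,"hand":0}]'
python3 -c "
from h import *
plan(.4659,-.2705,.084,87.6)"
```

```text
time: 53.3
eef_pos: [0.462, -0.3698, 0.0761]
orientation: [0.066, 3.14, -0.001]
contact_force: [-1.1, 3.3, 11.9]
width: 0.0003
grip_force: 6.1
time: 54.1
eef_pos: [0.4658, -0.2703, 0.1083]
orientation: [-0.063, -3.141, 0.001]
contact_force: [-0.2, 0.0, 0.1]
width: 0.0004
grip_force: 0.0
phi now 87.7 q6 -2.08 | yaw 0.1 then offset -0.1 -0.2 24.3 mm (norm 24)
```

```bash
python3 -m pendant '[{"offset":[0,0,15],"yaw":0,"hand":0},{"offset":[0,0,9],"yaw":0,"hand":0},{"offset":[0,0,3],"yaw":0,"hand":0},{"offset":[0,0,3],"yaw":0,"hand":0},{"offset":[0,0,2],"yaw":0,"hand":0},{"offset":[0,0,1],"yaw":0,"hand":0},{"offset":[0,0,0],"yaw":0,"hand":0}]'
python3 -m pendant '[{"offset":[0,0,1],"yaw":0,"hand":0},{"offset":[0,0,0],"yaw":0,"hand":0},{"offset":[0,0,0],"yaw":0,"hand":0},{"offset":[0,0,0],"yaw":0,"hand":0},{"offset":[0,0,0],"yaw":0,"hand":0}]'
python3 -m pendant '[{"offset":[0,0,-5],"yaw":0,"hand":0},{"offset":[0,0,-20],"yaw":0,"hand":0},{"offset":[0,0,-40],"yaw":0,"hand":0},{"offset":[40,0,-40],"yaw":0,"hand":0},{"offset":[40,0,0],"yaw":0,"hand":0},{"offset":[40,0,0],"yaw":0,"hand":0},{"offset":[0,0,0],"yaw":0,"hand":0},{"offset":[0,0,0],"yaw":0,"hand":0}]'
python3 -c "
from fit import *
st(); im=save('scene','s8'); save('top','t8')
print('knob',ctrl.spot_point('knob','scene')[:1])
for c in ['top','scene']:
    for r,a in rect(c,ctrl.cut_out('platen',c)[0]['mask'],.046):
        if a>500: print(c,'platen',np.round(r[0]),np.round(r[1]),round(r[2],1))
cv2.imwrite('pics/s8c.png',cv2.resize(im[190:390,150:470,::-1],(800,500),interpolation=3))"
```

```text
time: 54.8
eef_pos: [0.4655, -0.271, 0.0763]
orientation: [-0.065, -3.141, 0.002]
contact_force: [-3.4, -1.9, 5.6]
width: 0.0004
grip_force: 2.8
time: 55.3
eef_pos: [0.4655, -0.271, 0.0762]
orientation: [0.065, 3.141, -0.002]
contact_force: [-5.0, -0.7, 11.4]
width: 0.0004
grip_force: 5.6
time: 56.1
eef_pos: [0.3507, -0.2657, 0.1754]
orientation: [0.067, 3.139, -0.001]
contact_force: [0.4, -0.2, -0.3]
width: 0.0004
grip_force: 0.0
t 56.1 tcp [ 0.3507 -0.2657  0.1754] rv [ 6.700e-02  3.139e+00 -1.000e-03] F [ 0.4 -0.2 -0.3] w 0.0004 g 0.0
knob [{'point': [0.6178, -0.3024, 0.1105], 'p': 0.76}]
top platen [663.  14.] [203. 177.] 89.5
scene platen [666.  17.] [203. 181.] 89.8
```

View pics/s8c.png

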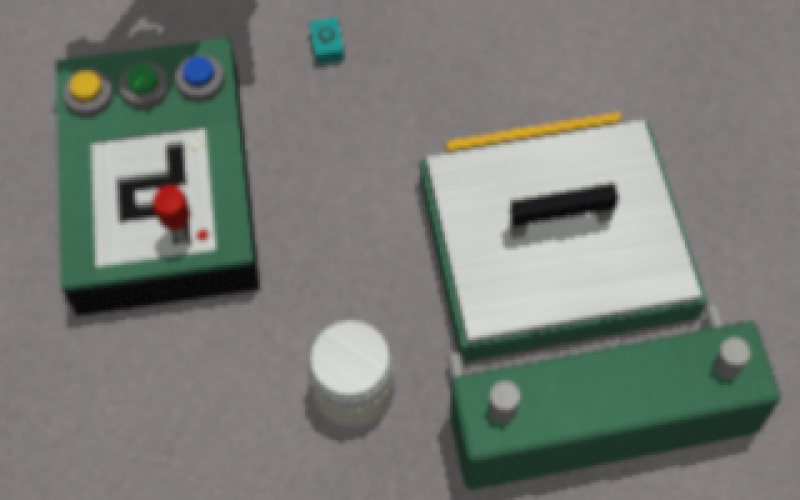

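The plate lies flat and square on the rim along the lip, the lever is at the far notch by the red dot, the keys are up, and the tin and the turquoise look-alike are undisturbed. I hand in.

```bash
python3 -c "
from cell import ctrl
print(ctrl.hand_in())"
```

```text
the job is handed in; nothing more can be done
None
```

The job is handed in at about 56 s of robot time: four brass dies are flat in the bed, pattern up, under the pivoted-down plate; the lever is in the far notch; and green, yellow and blue were pressed in that order.

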